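Gauge a used battery pack: tip it in, then three clicks

ROBOT

A 6-joint arm with a two-finger parallel gripper is mounted at the origin on a cart in front of the work surface, level with it; the furniture and walls round the work are solid. World frame = base frame: x ahead of the robot, y to its left, z up, the work surface at z = 0. Lengths are in m, angles in rad, forces in N, time in s.
With the tool pointing down it reaches from about 0.275 to 0.875 m from the base axis. Payload 12.5 kg.
Tool frame: the origin (TCP) lies on the centre line of the jaws, within the pads' length; the fingertips stand 8 mm ahead of it and the grasp point (between the pads) lies 11 mm behind it; z points along the fingers, y is the line along which they close (so a half turn about z gives the same grasp; the last joint's range is limited). The gripper opens to 85 mm and grips with 20 to 120 N. Pads are 22 mm wide; open, the fingers measure 114 mm over their backs; the gripper's body (76 mm by 85 mm) begins 54 mm behind the grasp point. The pads swing forward as they close: fully open they stand 13 mm farther back than shut.
Start: joints at [-1.263, 0.351, 1.652, -0, 1.139, -0.085], TCP at [0.211, -0.508, 0.239] pointing down, gripper open.
Joint ranges: [-2.75, 2.75], [-0.79, 2.1], [0.01, 2.65], [-1.57, 4.71], [0.07, 3.14], [-2.87, 2.87]. Speed limits (rad/s): [2.22, 2.22, 2.79, 3.14, 3.14, 3.14].

INTERFACE

Orientations are given as a unit quaternion [x, y, z, w].
In Python, from rig import robot gives the robot as it stands.
- The arm moves only by the tool servo_tool, never from a script. Its argument "increments" is a list of rows, each an object of numbers: "dx", "dy", "dz": the shift along the tool's x, y, z in m; "wx", "wy", "wz": the turn, a rotation vector about the tool's x, y, z in rad; "hand": the finger opening in m, from 0 to 0.0854. A call has 1 to 12 rows; each row is the pose to reach, as a shift and turn from the pose commanded when the call began, along the tool's axes at that moment; what a row does not reach only later rows make up. A row lasts 1/10 s, in which the tool goes at most 50 mm and 8.59 degrees, less where a joint would pass 70% of its speed; a pose out of reach is approached as far as the arm can. A call with a gripper value outside its range is refused whole. The fingers move at their own pace and stop on an object; the grip force is fixed at half the most. Time passes only in rows, so rows that repeat a pose let the fingers close. It gives the time, the measured TCP pose, the force, the opening and the grip force at its end, in the units of the state.
- robot.state(): the state, without advancing time (a new reading comes with each control period).
- robot.grab_frame(name): name is "scene" or "side" or "wrist"; returns a dict with "frame" (420x560x3 uint8, blue, green, red), "K" (3x3 intrinsics, pixels), "R" (3x3) and "t" (3): a world point X has camera coordinates R X + t. Camera axes: x right, y down, z forward; pixel columns grow to the right and rows downward; lengths in m; the calibration is good to about 2 mm. A picture is of the moment at which its call begins. There is no depth.
- robot.job_done(): hands the job in; it is judged then, once.
The state is a dict: "time": time; "joint_positions": joint angles; "qd": joint speeds; "effort": joint torques, N m; "eef_pos": TCP position; "tool_rot": TCP orientation; "contact_force": force on the tool from outside, world axes, zero at the start; "moment": the same for the moment, N m; "width": opening from 0.0 (shut) to 1.0 (fully open); "grip_force": force on a finger pad.
Only numpy, scipy, OpenCV 4.12 (cv2) and the standard library are available. Lean on these libraries where they do the work, as an engineer would, in place of code of your own. Each camera call takes 0.05 s, during which the arm holds its last target. There are 200 camera calls.

TASK

Check the used battery pack for swelling. Pick up the flat pack, set it down lengthwise on the level rocker tray with its flex-cable end pointing away from the gauge, and let go, so that its own weight tips the tray and it slides under the gauge foot against the stop; then turn the black ratchet knob clockwise until the foot bears on the pack and the ratchet has clicked exactly three times, no more, and leave the knob. Leave the other things on the bench where they are.

Things in the scene. Friction and masses are not known exactly. Their poses are not given: they have to be found in the camera images.
- pack_mid (a point): Centre of the underside of the flat battery pack: rigid body 84 mm long (x), 58 mm wide (y), 5 mm thick (z up), 45 to 80 g, printed label. x points to its plain end; an orange flex cable, 17 mm of it seen past the other end, is not solid. Grasp it across the 58 mm at its middle with the fingertips about 2 mm above the bench.
- pack_flex (a point): Middle of the flex-cable end edge of the pack, 42 mm from pack_mid along the pack's -x.
- head: Blue portal gauge, fixed. Origin on its sloping steel bed under the spindle: x up the slope (30 degrees, away from robot), y left, z = spindle and knob axis, leaning 30 degrees to the robot. Stop, 9 mm high, across the bed at x = -42 mm; bed ends at x = +50; guides 65 mm apart, flared. Bridge at z 40 to 58 mm, 20 mm either way along x, 48 along y. A pack home on the stop has pack_mid at x = 0.
- tray_load (a point): On the top of the rocker tray, where pack_mid is to be set: mid-width, 30 mm from the axle towards the gauge. x points away from the gauge, y left, z up from the plate. Aluminium plate 46 mm wide (fingers pass beside it), 110 mm long; low end wall and weight beyond the axle. A pack centred 10 mm or more on the gauge side of the axle tips it once let go and slides off; empty, it swings back level.
- tray (a joint): Tray hinge, rad: 0 = level (loading), 0.52 = tipped in line with the bed.
- knob (a point): On the axis of the black ribbed ratchet knob at the height to grip, 107 mm from head's origin along its z(axes as head's; it does not turn). Knob 29 mm diameter, 36 mm tall; the aluminium thimble under it, 38 mm diameter, begins 24 mm below this point. Clockwise, seen from its top, lowers the foot. It keeps its height, stays where it is left, and may be let go and retaken.
- knob_top (a point): Centre of the knob's top. The knob's white line starts over the red line of the thimble, whose rim has 12 ticks. Once the foot bears, the thimble stalls and the knob clicks past it, 30 degrees a click: twist resistance climbs some 0.15 N m above free running, then drops suddenly by about as much: the click. After three, the white line is a quarter turn clockwise of the red one.
- gauge: Base plate of the gauge, grey, 226 x 104 mm, 13 mm high, fixed; origin at the centre of its underside, x away from robot. The sprung foot, an 18 mm disc over head's origin, comes down 36 mm a turn of the knob and starts 3 to 10 mm above a pack in place: knob and thimble first turn together for 0.5 to 1.7 rad, evenly and without clicks; the first click comes 0.4 to 0.8 rad after the foot touches.
- tape_masking: Bystander: cream roll of masking tape lying flat, 106 mm diameter, 25 mm high; origin at the centre of its underside.
- solder_spool: Bystander: small black spool of solder, 50 mm diameter, 44 mm high; origin at the centre of its underside.
- suction_cup: Bystander: red screen suction cup with a ring, 50 mm diameter, 52 mm high; origin at the centre of its underside.
- marker_red: Bystander: white marker pen with a black cap, 135 mm long, 16 mm thick, lying along its y; origin at the centre of its underside.
- cell_block: Bystander: black and orange 9 V block cell lying down, 49 x 26 x 18 mm; origin at the centre of its underside.

How it is judged:
By the outcome, as a careful person would: the job done as asked, in the order asked, and still so for the second after the job is handed in, with the robot touching nothing.
It also fails if it takes over 72 s, if anything falls off the work surface, if the arm or the gripper's body presses on something with over 40 N, if the wrist force passes 120 N, or if a joint passes its speed limit or range.

## Working session

There is one attempt and no reset: what is moved stays moved. The work goes in short steps, Python scripts to look and compute and a tool call to move; the robot and the scene stay as the last step left them, time stands still between calls to the robot, and variables do not carry over. Pictures are saved under pics/ and viewed, at most 10 in all, crops included, and the job is handed in when it is done.

Besides the shell and the picture viewer there is one more tool, called after "Call:" as name([rows], argument=value, ...), one row to a line, values as JSON. servo_tool: Moves the arm, as the interface text tells. Its arguments: {"type":"object","properties":{"increments":{"type":"array","items":{"type":"object","properties":{"dx":{"type":"number"},"dy":{"type":"number"},"dz":{"type":"number"},"wx":{"type":"number"},"wy":{"type":"number"},"wz":{"type":"number"},"hand":{"type":"number"}}}}},"required":["increments"]}

```bash
mkdir -p pics; ls
python3 - <<'E'
from rig import robot
import cv2,pickle
d={}
for n in("scene","side","wrist"):
    f=robot.grab_frame(n);d[n]=f;cv2.imwrite(f"pics/{n}0.png",f["frame"]);print(n,f["K"].tolist(),f["R"].round(3).tolist(),f["t"].round(3).tolist())
pickle.dump(d,open("f0.pkl","wb"));print(robot.state())
a=cv2.hconcat([d["scene"]["frame"],d["side"]["frame"]]);
E
```

```text
pics
scene [[419.20349551714946, 0.0, 280.6598355326265], [0.0, 419.20349551714946, 214.30053439714567], [0.0, 0.0, 1.0]] [[-0.801, -0.599, -0.002], [-0.351, 0.472, -0.809], [0.485, -0.647, -0.588]] [0.429, 0.267, 0.704]
side [[420.8059490761479, 0.0, 279.8612651454656], [0.0, 420.8059490761479, 208.7002719804053], [0.0, 0.0, 1.0]] [[-1.0, -0.01, 0.008], [-0.012, 0.464, -0.886], [0.005, -0.886, -0.464]] [0.49, 0.094, 0.925]
wrist [[290.2650966159954, 0.0, 280.55290926183955], [0.0, 290.2650966159954, 208.58825365232167], [0.0, 0.0, 1.0]] [[0.382, -0.924, -0.001], [-0.884, -0.366, 0.292], [-0.27, -0.11, -0.956]] [-0.549, -0.037, 0.379]
{'time': 0.15, 'joint_positions': array([-1.26260944e+00,  3.51102084e-01,  1.65223465e+00,  8.48668652e-05,
        1.13907153e+00, -8.45684283e-02]), 'qd': array([-0.00148617, -0.00185844, -0.00027285, -0.00075264,  0.00089383,
       -0.00025526]), 'effort': array([ 5.46408519e-04, -5.06250322e+01, -2.91502297e+01, -7.33065235e-05,
        3.35992561e-03, -2.10775099e-06]), 'eef_pos': array([ 0.21049563, -0.50788781,  0.23890391]), 'tool_rot': array([ 9.80783180e-01,  1.95100453e-01, -7.20885350e-06, -4.09553982e-04]), 'contact_force': array([-0.0988372 ,  0.41248475, -0.3423241 ]), 'moment': array([-0.01069178, -0.00696705,  0.0156686 ]), 'grip_force': 0.0, 'width': 1.0003367640955092}
```

View pics/scene0.png

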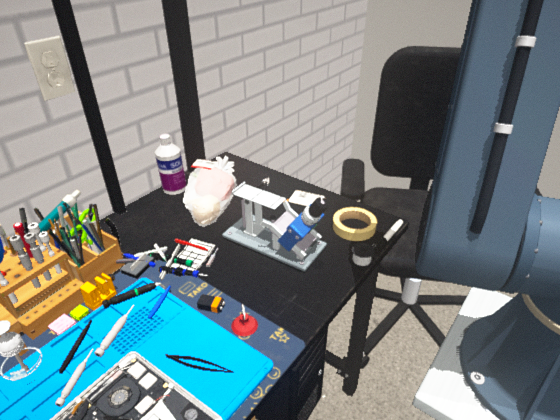

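View pics/side0.png

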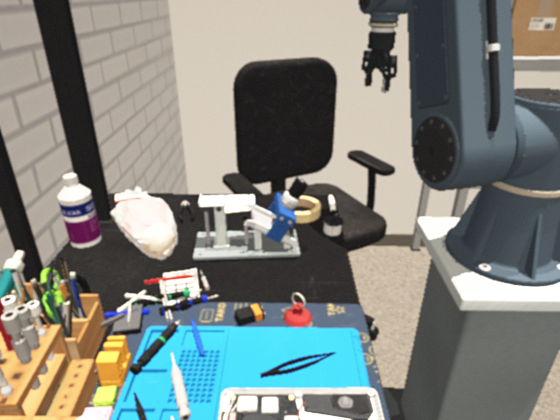

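Scene: gauge around (285,235) px, with the knob near (318,205), tray plate at (262,197), tape at (355,222), spool at (362,255), marker at (395,232), cup at (244,323), cell at (210,302). There is a candidate pack at (308,198), behind the gauge. In the side view the gauge is at (247,225) and the knob at (298,185).

Run:
```python
import cv2,pickle
d=pickle.load(open("f0.pkl","rb"))
a=cv2.resize(d["scene"]["frame"][165:285,205:425],(800,436),interpolation=cv2.INTER_CUBIC)
cv2.imwrite("pics/c1.png",a)
```

```text
(no output)
```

View pics/c1.png

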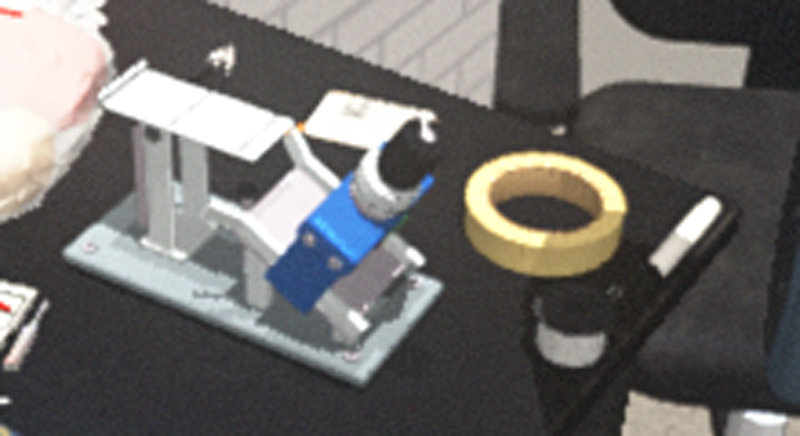

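View pics/wrist0.png

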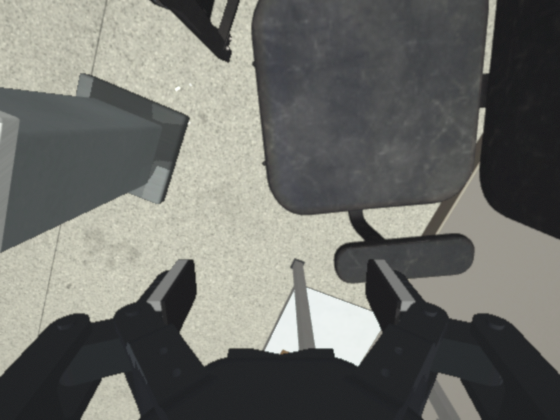

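Crop: tray plate corners near (100,100), (143,65), (293,120), (253,160). Base corners at (65,255), (360,385), (440,285). The pack is white, at about (365,118), with its orange flex near (300,127), mostly clear of the gauge. The wrist camera sees only the floor and chair so far.

```bash
cat > h.py <<'E'
import numpy as np,cv2,pickle
from scipy.spatial.transform import Rotation as Rn
def ray(f,p):
    d=np.linalg.inv(f["K"])@[p[0],p[1],1];return -f["R"].T@f["t"],f["R"].T@d
def onz(f,p,z):
    c,d=ray(f,p);return c+d*(z-c[2])/d[2]
def tri(fs,ps):
    A=np.zeros((3,3));b=np.zeros(3)
    for f,p in zip(fs,ps):
        c,d=ray(f,p);d/=np.linalg.norm(d);M=np.eye(3)-np.outer(d,d);A+=M;b+=M@c
    X=np.linalg.solve(A,b);return X
def proj(f,X):
    q=f["K"]@(f["R"]@np.asarray(X)+f["t"]);return q[:2]/q[2]
E
python3 - <<'E'
from h import *
d=pickle.load(open("f0.pkl","rb"));s=d["scene"];cr=lambda u,v:(205+u*.275,165+v*.275)
np.set_printoptions(precision=3,suppress=True)
for n,p,z in [("base L",(65,252),.013),("base near",(360,382),.013),("base R",(440,285),.013),("pack",(365,118),.005),("pack nl",(303,138),.005),("pack fl",(330,92),.005),("pack fr",(435,115),.005),("flex",(300,127),.003),("tape",(547,190),.025),("spool",(570,300),.044),("mk",(718,205),.008),("mk2",(640,285),.008)]:
    print(n,onz(s,cr(*p),z))
w=d["wrist"];C=-w["R"].T@w["t"];R=Rn.from_quat([ 9.80783180e-01,  1.95100453e-01, -7.20885350e-06, -4.09553982e-04]).as_matrix()
print("cam in tool",R.T@(C-[0.21049563,-0.50788781,0.23890391]));print(w["R"]@R);print(R)
E
```

```text
base L [0.667 0.052 0.013]
base near [0.446 0.038 0.013]
base R [ 0.455 -0.065  0.013]
pack [ 0.605 -0.203  0.005]
pack nl [ 0.627 -0.155  0.005]
pack fl [ 0.646 -0.217  0.005]
pack fr [ 0.566 -0.238  0.005]
flex [ 0.639 -0.168  0.003]
tape [ 0.443 -0.179  0.025]
spool [ 0.368 -0.066  0.044]
mk [ 0.351 -0.254  0.008]
mk2 [ 0.356 -0.146  0.008]
cam in tool [ 0.075 -0.    -0.134]
[[-0.001  1.     0.   ]
 [-0.956 -0.001 -0.292]
 [-0.292 -0.001  0.956]]
[[ 0.924  0.383 -0.   ]
 [ 0.383 -0.924  0.001]
 [ 0.    -0.001 -1.   ]]
```

Call:
servo_tool([
  {"dx": 0.04, "dy": -0.011, "dz": -0.005, "wz": 0.03},
  {"dx": 0.08, "dy": -0.023, "dz": -0.01, "wz": 0.06},
  {"dx": 0.12, "dy": -0.034, "dz": -0.015, "wz": 0.09},
  {"dx": 0.16, "dy": -0.046, "dz": -0.02, "wz": 0.12},
  {"dx": 0.2, "dy": -0.057, "dz": -0.025, "wz": 0.136},
  {"dx": 0.24, "dy": -0.069, "dz": -0.03, "wz": 0.136},
  {"dx": 0.28, "dy": -0.08, "dz": -0.03, "wz": 0.136},
  {"dx": 0.32, "dy": -0.092, "dz": -0.03, "wz": 0.136},
  {"dx": 0.36, "dy": -0.103, "dz": -0.03, "wz": 0.136},
  {"dx": 0.4, "dy": -0.114, "dz": -0.03, "wz": 0.136},
  {"dx": 0.44, "dy": -0.126, "dz": -0.03, "wz": 0.136},
  {"dx": 0.479, "dy": -0.137, "dz": -0.03, "wz": 0.136},
])

```text
schema error: expected keys dx, dy, dz, wx, wy, wz, hand
```

Run:
```python
from rig import robot
import cv2,pickle
d={}
for n in("scene","side","wrist"):
    f=robot.grab_frame(n);d[n]=f
d["s"]=robot.state()
print(d["s"]["eef_pos"],d["s"]["tool_rot"],d["s"]["joint_positions"],d["s"]["qd"])
pickle.dump(d,open("f1.pkl","wb"));cv2.imwrite("pics/w1.png",d["wrist"]["frame"])
```

```text
[ 0.21051453 -0.50797255  0.23910521] [ 9.80774950e-01  1.95142125e-01 -1.65536983e-05 -2.21950786e-04] [-1.26259514e+00  3.50877179e-01  1.65202933e+00  1.83025354e-05
  1.13913097e+00 -8.46111992e-02] [-0.00028626  0.00041388 -0.00078301  0.00118486  0.00223052 -0.00051085]
```

View pics/w1.png

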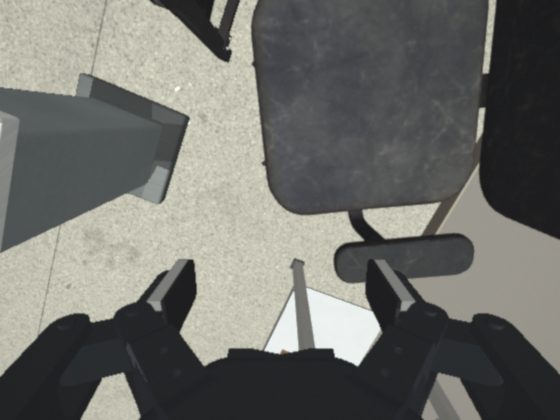

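The move was refused because every row needs all seven keys, so the wrist picture is unchanged from before.

Call:
servo_tool([
  {"dx": 0.04, "dy": -0.011, "dz": -0.005, "wx": 0, "wy": 0, "wz": 0.03, "hand": 0.085},
  {"dx": 0.08, "dy": -0.023, "dz": -0.01, "wx": 0, "wy": 0, "wz": 0.06, "hand": 0.085},
  {"dx": 0.12, "dy": -0.034, "dz": -0.015, "wx": 0, "wy": 0, "wz": 0.09, "hand": 0.085},
  {"dx": 0.16, "dy": -0.046, "dz": -0.02, "wx": 0, "wy": 0, "wz": 0.12, "hand": 0.085},
  {"dx": 0.2, "dy": -0.057, "dz": -0.025, "wx": 0, "wy": 0, "wz": 0.136, "hand": 0.085},
  {"dx": 0.24, "dy": -0.069, "dz": -0.03, "wx": 0, "wy": 0, "wz": 0.136, "hand": 0.085},
  {"dx": 0.28, "dy": -0.08, "dz": -0.03, "wx": 0, "wy": 0, "wz": 0.136, "hand": 0.085},
  {"dx": 0.32, "dy": -0.092, "dz": -0.03, "wx": 0, "wy": 0, "wz": 0.136, "hand": 0.085},
  {"dx": 0.36, "dy": -0.103, "dz": -0.03, "wx": 0, "wy": 0, "wz": 0.136, "hand": 0.085},
  {"dx": 0.4, "dy": -0.114, "dz": -0.03, "wx": 0, "wy": 0, "wz": 0.136, "hand": 0.085},
  {"dx": 0.44, "dy": -0.126, "dz": -0.03, "wx": 0, "wy": 0, "wz": 0.136, "hand": 0.085},
  {"dx": 0.479, "dy": -0.137, "dz": -0.03, "wx": 0, "wy": 0, "wz": 0.136, "hand": 0.085},
])

```text
time: 1.5
eef_pos: [0.6018, -0.1968, 0.2692]
tool_rot: [0.992, 0.128, -0.0, -0.0]
contact_force: [0.0, -0.6, 0.3]
width: 0.994
grip_force: 0.0
```

```bash
cat > g.py <<'E'
from rig import robot
import sys
from h import *
np.set_printoptions(precision=4,suppress=True)
def grab(k,ns=("scene","side","wrist")):
    d={n:robot.grab_frame(n) for n in ns};d["s"]=robot.state();s=d["s"]
    pickle.dump(d,open(k+".pkl","wb"))
    for n in ns: cv2.imwrite(f"pics/{k}_{n}.png",d[n]["frame"])
    print(s["time"],s["eef_pos"],s["tool_rot"],s["joint_positions"]);return d
if __name__=="__main__": grab(sys.argv[1])
E
python3 g.py a
```

```text
1.65 [ 0.6017 -0.1966  0.2687] [ 0.9916  0.1295 -0.0003 -0.0002] [-0.3893  0.4781  1.3866  0.0001  1.2775  0.9218]
```

View pics/a_wrist.png

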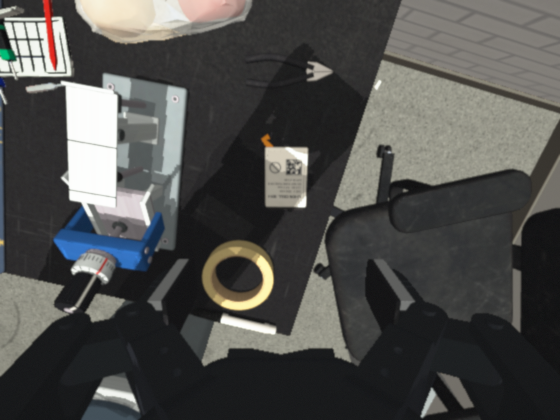

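Wrist view: the pack spans (264..308, 147..208) with its orange flex at the top at (267,140), so the flex end points away from the robot. Tray plate corners are near (66,83), (117,88), (117,206) and (68,190). Base plate is x 103..187, y 73..250, and the knob is at (73,297).

Run:
```python
from h import *
np.set_printoptions(precision=4,suppress=True)
d=pickle.load(open("a.pkl","rb"));w=d["wrist"];s=d["scene"];sd=d["side"];I=w["frame"]
def big(m,roi):
    x0,y0,x1,y1=roi;z=np.zeros_like(m);z[y0:y1,x0:x1]=m[y0:y1,x0:x1]
    c=max(cv2.findContours(z,0,1)[0],key=cv2.contourArea);return c
g=I.min(2)
c=big((g>110).astype(np.uint8)*255,(255,140,320,220));r=cv2.minAreaRect(c);b=cv2.boxPoints(r);print("pack",r,b)
X=np.array([onz(w,p+np.array([.0,.0]),.005) for p in b]);print(X[:,:2],X.mean(0),np.linalg.norm(np.diff(X,axis=0),axis=1))
# gauge base: base plate corners wrist
gray=cv2.cvtColor(I,cv2.COLOR_BGR2GRAY)
for n,p in [("bTL",(103,73)),("bTR",(187,91)),("bBR",(174,250))]: print(n,onz(w,p,.013))
c=big((g>185).astype(np.uint8)*255,(60,75,122,212));r=cv2.minAreaRect(c);print("plate",r,cv2.approxPolyDP(c,4,True)[:,0].tolist(),cv2.contourArea(c))
S=s["frame"];c=big((S.min(2)>185).astype(np.uint8)*255,(228,178,290,212));print("plate scene",cv2.approxPolyDP(c,2,True)[:,0].tolist(),cv2.contourArea(c))
c=big((sd["frame"].min(2)>185).astype(np.uint8)*255,(190,185,265,215));print("plate side",cv2.approxPolyDP(c,2,True)[:,0].tolist(),cv2.contourArea(c))
cv2.imwrite("pics/m1.png",cv2.vconcat([cv2.hconcat([cv2.resize(I[60:260,40:200],(400,300) and (400,500))[:290],cv2.resize(S[170:280,215:335],(400,367))[:290]]),cv2.hconcat([cv2.resize(I[190:320,40:200],(400,325))[:300],cv2.resize(sd["frame"][170:265,185:315],(400,292))])[:300]] if 0 else [cv2.hconcat([cv2.resize(I[68:212,50:200],(400,384))[:300],cv2.resize(S[172:278,215:335],(400,353))[:300]]),cv2.hconcat([cv2.resize(I[190:310,40:200],(400,300)),cv2.resize(sd["frame"][170:265,185:315],(400,292+8))])]))
```

```text
pack ((286.0, 177.0), (60.0, 42.0), 90.0) [[265. 147.]
 [307. 147.]
 [307. 207.]
 [265. 207.]]
[[ 0.6363 -0.1639]
 [ 0.6509 -0.2185]
 [ 0.57   -0.2423]
 [ 0.5545 -0.1842]] [ 0.6029 -0.2022  0.005 ] [0.0565 0.0843 0.0601]
bTL [0.6727 0.05   0.013 ]
bTR [ 0.6788 -0.0532  0.013 ]
bBR [ 0.4587 -0.0708  0.013 ]
plate ((91.079833984375, 146.0044708251953), (130.62026977539062, 58.837100982666016), 89.39049530029297) [[62, 81], [69, 139], [69, 179], [62, 178], [69, 185], [70, 199], [80, 201], [86, 211], [87, 203], [98, 211], [121, 211], [121, 193], [116, 206], [113, 86]] 5870.5
plate scene [[228, 178], [228, 190], [233, 183], [235, 184], [228, 196], [228, 203], [233, 193], [250, 201], [249, 204], [245, 204], [245, 211], [251, 211], [252, 201], [255, 203], [255, 211], [261, 211], [261, 204], [274, 209], [282, 202], [286, 211], [289, 211], [289, 205], [284, 197], [245, 184], [244, 181], [237, 186], [235, 178]] 865.5
plate side [[190, 185], [190, 193], [199, 193], [200, 206], [219, 205], [224, 206], [225, 211], [229, 211], [233, 206], [245, 205], [252, 210], [252, 214], [264, 214], [264, 209], [254, 204], [253, 194], [231, 194], [224, 185]] 1110.5
```

View pics/m1.png

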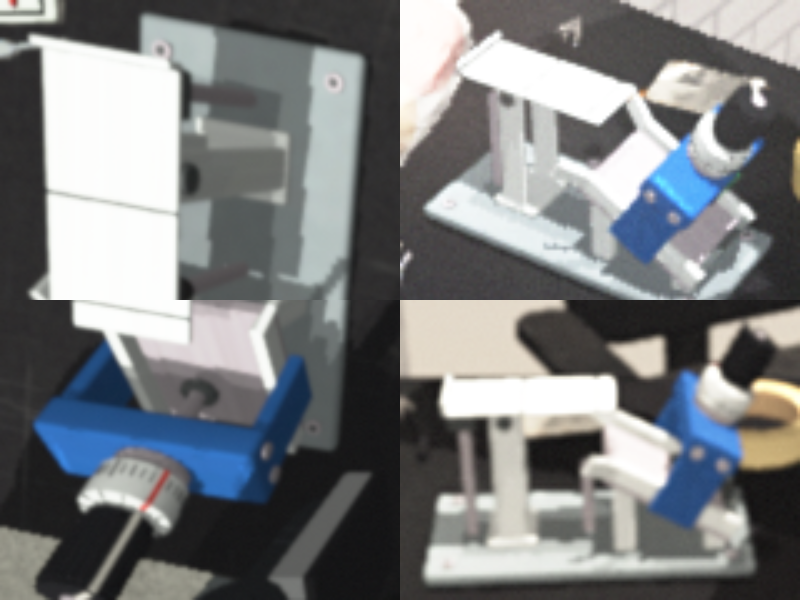

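The mosaic shows a plate front edge at wrist px (69,200)–(116,207), a scribed line at (67,139)–(117,148), and the white knob line over the red thimble line. Next I triangulate the tray and knob.

Run:
```python
from h import *
np.set_printoptions(precision=4,suppress=True)
d=pickle.load(open("a.pkl","rb"));w=d["wrist"];s=d["scene"];sd=d["side"]
W=lambda u,v:(50+u/2.667,68+v/2.667);W3=lambda u,v:(40+u/2.5,190+(v-300)/2.5)
S=lambda u,v:(215+(u-400)/3.333,172+v/3.333);D=lambda u,v:(185+(u-400)/3.077,170+(v-300)/3.158)
T=lambda n,fs,ps:(lambda X:print(n,X,[ (proj(f,X)-p).round(1).tolist() for f,p in zip(fs,ps)]))(tri(fs,ps))
T("frontL",(w,s,sd),(W3(73,325),S(605,122),D(613,408)))
T("frontR",(w,s,sd),(W3(190,343),S(632,88),D(615,378)))
T("endwL",(w,s,sd),(W(30,38),S(458,70),D(442,412)))
T("endwR",(w,s,sd),(W(178,65),S(498,36),D(443,376)))
T("knobtop",(w,s,sd),(W3(60,590),S(757,92),D(760,335)))
T("bridgeNL",(w,s),(W3(35,425),S(650,183)))
T("bridgelowL",(s,sd),(S(612,232),D(657,508)))
for n,p in [("scribeL",W(47,190)),("scribeR",W(178,213))]: print(n,[onz(w,p,z) for z in(.10,.12)])
# plausibility: gauge guesses
```

```text
frontL [0.5425 0.0115 0.1165] [[2.0, 2.0], [-1.6, 0.1], [0.4, -0.3]]
frontR [ 0.5473 -0.0326  0.1162] [[-0.8, 1.0], [0.7, 0.4], [-1.2, 0.0]]
endwL [0.655  0.0236 0.1186] [[1.4, 1.5], [-0.8, 0.1], [0.1, -0.4]]
endwR [ 0.6612 -0.0254  0.1196] [[0.5, -0.9], [-0.5, -0.2], [0.9, 0.1]]
knobtop [ 0.4477 -0.0162  0.1587] [[1.2, 4.1], [-1.4, 1.8], [-1.0, -0.9]]
bridgeNL [0.4878 0.0336 0.1065] [[0.4, 0.7], [-0.4, 0.0]]
bridgelowL [0.5136 0.037  0.0564] [[0.0, 0.2], [-0.1, -0.2]]
scribeL [array([0.6016, 0.0293, 0.1   ]), array([0.6065, 0.0158, 0.12  ])]
scribeR [array([ 0.6057, -0.0198,  0.1   ]), array([ 0.6103, -0.0301,  0.12  ])]
```

Call:
servo_tool([
  {"dx": 0, "dy": 0.0055, "dz": 0.04, "wx": 0, "wy": 0, "wz": 0, "hand": 0.08},
  {"dx": 0, "dy": 0.0055, "dz": 0.085, "wx": 0, "wy": 0, "wz": 0, "hand": 0.075},
  {"dx": 0, "dy": 0.0055, "dz": 0.13, "wx": 0, "wy": 0, "wz": 0, "hand": 0.07},
  {"dx": 0, "dy": 0.0055, "dz": 0.17, "wx": 0, "wy": 0, "wz": 0, "hand": 0.07},
  {"dx": 0, "dy": 0.0055, "dz": 0.205, "wx": 0, "wy": 0, "wz": 0, "hand": 0.07},
  {"dx": 0, "dy": 0.0055, "dz": 0.23, "wx": 0, "wy": 0, "wz": 0, "hand": 0.07},
  {"dx": 0, "dy": 0.0055, "dz": 0.24, "wx": 0, "wy": 0, "wz": 0, "hand": 0.07},
  {"dx": 0, "dy": 0.0055, "dz": 0.248, "wx": 0, "wy": 0, "wz": 0, "hand": 0.07},
  {"dx": 0, "dy": 0.0055, "dz": 0.255, "wx": 0, "wy": 0, "wz": 0, "hand": 0.07},
  {"dx": 0, "dy": 0.0055, "dz": 0.26, "wx": 0, "wy": 0, "wz": 0, "hand": 0.07},
  {"dx": 0, "dy": 0.0055, "dz": 0.264, "wx": 0, "wy": 0, "wz": 0, "hand": 0.07},
  {"dx": 0, "dy": 0.0055, "dz": 0.264, "wx": 0, "wy": 0, "wz": 0, "hand": 0.07},
])

```text
time: 2.85
eef_pos: [0.602, -0.2035, 0.0053]
tool_rot: [0.992, 0.128, -0.0, -0.0]
contact_force: [0.2, -0.7, -0.6]
width: 0.824
grip_force: 0.0
```

```bash
python3 g.py b
python3 - <<'E'
from h import *
d=pickle.load(open("b.pkl","rb"));print(d["s"]["contact_force"],d["s"]["width"])
E
```

```text
3.0 [ 0.6023 -0.2035  0.0057] [0.9918 0.1281 0.0003 0.0002] [-0.3991  0.8003  1.5458 -0.      0.7949  0.9148]
[-0.74952136 -0.24385539 -0.14281948] 0.8219912189866784
```

View pics/b_wrist.png

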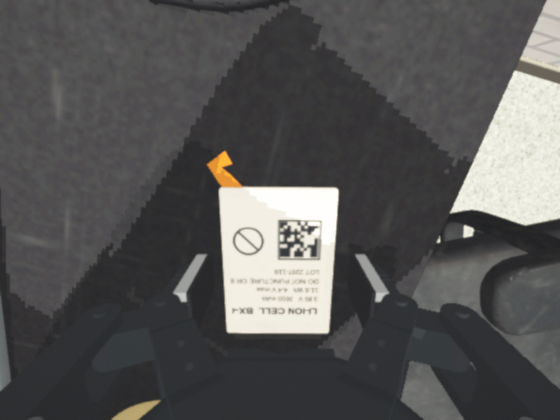

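The pack sits squarely between the pads, with corners near (220,188), (338,187), (331,334) and (225,334) px and the flex at top left. I check centring before closing.

Run:
```python
from h import *
np.set_printoptions(precision=4,suppress=True)
d=pickle.load(open("b.pkl","rb"));w=d["wrist"];s=d["s"];R=Rn.from_quat(s["tool_rot"]).as_matrix()
X=np.array([onz(w,p,.005) for p in [(220,188),(338,187),(331,334),(225,334)]])
print((X-s["eef_pos"])@R,((X-s["eef_pos"])@R).mean(0),np.linalg.norm(np.diff(X,axis=0),axis=1))
```

```text
[[ 0.0438 -0.0293  0.0007]
 [ 0.0442  0.0268  0.0007]
 [-0.0399  0.0277  0.0007]
 [-0.0398 -0.0316  0.0007]] [ 0.0021 -0.0016  0.0007] [0.0561 0.0841 0.0593]
```

Call:
servo_tool([
  {"dx": 0.002, "dy": -0.0015, "dz": 0.001, "wx": 0, "wy": 0, "wz": 0, "hand": 0.066},
  {"dx": 0.002, "dy": -0.0015, "dz": 0.001, "wx": 0, "wy": 0, "wz": 0, "hand": 0.062},
  {"dx": 0.002, "dy": -0.0015, "dz": 0.001, "wx": 0, "wy": 0, "wz": 0, "hand": 0.058},
  {"dx": 0.002, "dy": -0.0015, "dz": 0.001, "wx": 0, "wy": 0, "wz": 0, "hand": 0.05},
  {"dx": 0.002, "dy": -0.0015, "dz": 0.001, "wx": 0, "wy": 0, "wz": 0, "hand": 0.05},
  {"dx": 0.002, "dy": -0.0015, "dz": 0.001, "wx": 0, "wy": 0, "wz": 0, "hand": 0.05},
])

```text
time: 3.6
eef_pos: [0.6038, -0.2015, 0.0051]
tool_rot: [0.992, 0.128, 0.0, 0.0]
contact_force: [-1.1, 1.4, 8.7]
width: 0.648
grip_force: 61.8
```

Call:
servo_tool([
  {"dx": 0, "dy": 0, "dz": -0.002, "wx": 0, "wy": 0, "wz": 0, "hand": 0.05},
  {"dx": 0, "dy": 0, "dz": -0.01, "wx": 0, "wy": 0, "wz": 0, "hand": 0.05},
  {"dx": 0, "dy": 0, "dz": -0.03, "wx": 0, "wy": 0, "wz": 0, "hand": 0.05},
  {"dx": 0, "dy": 0, "dz": -0.06, "wx": 0, "wy": 0, "wz": 0, "hand": 0.05},
  {"dx": 0, "dy": 0, "dz": -0.1, "wx": 0, "wy": 0, "wz": 0, "hand": 0.05},
  {"dx": 0, "dy": 0, "dz": -0.145, "wx": 0, "wy": 0, "wz": 0, "hand": 0.05},
  {"dx": 0, "dy": 0, "dz": -0.19, "wx": 0, "wy": 0, "wz": 0, "hand": 0.05},
  {"dx": 0, "dy": 0, "dz": -0.19, "wx": 0, "wy": 0, "wz": 0, "hand": 0.05},
])

```text
time: 4.4
eef_pos: [0.606, -0.2026, 0.2015]
tool_rot: [0.992, 0.128, 0.005, 0.003]
contact_force: [0.2, 0.2, -0.1]
width: 0.645
grip_force: 63.6
```

```bash
python3 g.py c
python3 - <<'E'
from h import *
np.set_printoptions(precision=4,suppress=True)
d=pickle.load(open("c.pkl","rb"));w=d["wrist"];s=d["s"];R=Rn.from_quat(s["tool_rot"]).as_matrix()
m=(w["frame"].min(2)>110).astype(np.uint8)*255;z=np.zeros_like(m);z[150:345,190:370]=m[150:345,190:370]
c=max(cv2.findContours(z,0,1)[0],key=cv2.contourArea);b=cv2.boxPoints(cv2.minAreaRect(c));print(cv2.minAreaRect(c))
print(cv2.approxPolyDP(c,4,True)[:,0].tolist(),s["contact_force"],s["width"],s["grip_force"])
E
```

```text
4.55 [ 0.6031 -0.2014  0.1938] [ 0.9918  0.128  -0.0004 -0.0002] [-0.3954  0.5517  1.4583 -0.      1.1325  0.9186]
((280.0, 267.4999694824219), (123.99998474121094, 152.99996948242188), -0.0)
[[223, 192], [229, 334], [219, 335], [219, 343], [237, 343], [238, 335], [323, 336], [323, 343], [297, 344], [341, 344], [332, 289], [340, 193]] [-0.8455  0.0565 -1.1318] 0.6466058559604247 63.56647968292236
```

Call:
servo_tool([
  {"dx": 0, "dy": -0.01, "dz": -0.01, "wx": 0, "wy": 0, "wz": 0.02, "hand": 0.05},
  {"dx": 0, "dy": -0.03, "dz": -0.02, "wx": 0, "wy": 0, "wz": 0.06, "hand": 0.05},
  {"dx": 0, "dy": -0.055, "dz": -0.03, "wx": 0, "wy": 0, "wz": 0.1, "hand": 0.05},
  {"dx": 0, "dy": -0.08, "dz": -0.03, "wx": 0, "wy": 0, "wz": 0.14, "hand": 0.05},
  {"dx": 0, "dy": -0.095, "dz": -0.03, "wx": 0, "wy": 0, "wz": 0.17, "hand": 0.05},
  {"dx": 0, "dy": -0.103, "dz": -0.03, "wx": 0, "wy": 0, "wz": 0.178, "hand": 0.05},
  {"dx": 0, "dy": -0.103, "dz": -0.03, "wx": 0, "wy": 0, "wz": 0.178, "hand": 0.05},
])

```text
time: 5.25
eef_pos: [0.5769, -0.1013, 0.2232]
tool_rot: [0.999, 0.04, -0.001, -0.0]
contact_force: [-0.3, 0.1, -1.2]
width: 0.648
grip_force: 63.6
```

```bash
python3 g.py d
```

```text
5.4 [ 0.5775 -0.1025  0.2238] [ 0.9992  0.0395 -0.0004 -0.    ] [-0.255   0.4328  1.5704 -0.0002  1.1391  1.2369]
```

View pics/d_wrist.png

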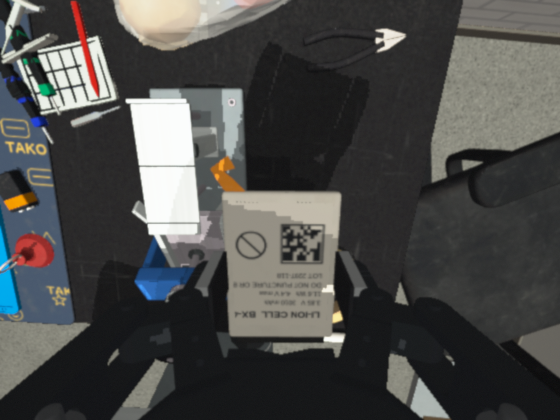

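The plate in wrist px runs from end wall (126..186,101) to front edge (147..199,233), with the scribed line (139,167)–(195,165). The pack is held squarely, with its flex up.

Run:
```python
from h import *
np.set_printoptions(precision=4,suppress=True)
d=pickle.load(open("d.pkl","rb"));w=d["wrist"];s=d["s"];R=Rn.from_quat(s["tool_rot"]).as_matrix();I=w["frame"]
g=I.min(2)
L=[];Q=[];c=145
for y in range(112,228,4):
    xs=np.where(g[y,120:215]>170)[0]+120
    if len(xs): L.append((xs[0],y));Q.append((xs[-1]+1,y))
f=lambda P:cv2.fitLine(np.array(P,np.float32),cv2.DIST_HUBER,0,.01,.01).ravel()
l,r=f(L),f(Q);at=lambda l,y:(l[2]+(y-l[3])*l[0]/l[1],y)
F=[]
for x in range(152,196,4):
    col=g[215:250,x];k=np.where(col<150)[0];F.append((x,215+(k[0] if len(k) else 99)))
print("front rows",F[::3])
for z in(.112,.116,.12):
    pl=[onz(w,at(l,y),z) for y in(112,228)];pr=[onz(w,at(r,y),z) for y in(112,228)]
    t=[(a-b)/np.linalg.norm(a-b) for a,b in(pl,pr)]
    wd=[np.linalg.norm(np.cross(t[0],b-pl[0])) for b in pr]
    print(z,"yaw",[np.degrees(np.arctan2(v[1],v[0])) for v in t],"width",wd)
z=.116
sc=[onz(w,p,z) for p in[(139,167),(195,165)]];fr=[onz(w,p,z) for p in[(148,233),(199,233)]]
print("scribe",sc,np.mean(sc,0),"front",fr,np.mean(fr,0))
P=[(222,192),(340,192),(332,337),(229,336)]
for h in(-.005,0,.003,.006):
    n=s["eef_pos"]+R@[0,0,h];X=np.array([onz(w,p,n[2]) for p in P]);T=(X-s["eef_pos"])@R
    print(h,T.mean(0),np.linalg.norm(np.diff(X,axis=0),axis=1),np.degrees(np.arctan2(T[0]-T[3],T[1]-T[0])[1]) if 0 else T[:,:2].tolist())
```

```text
front rows [(152, np.int64(235)), (164, np.int64(235)), (176, np.int64(243)), (188, np.int64(243))]
0.112 yaw [np.float64(4.483384560296394), np.float64(4.615124017192672)] width [np.float64(0.04704898047187135), np.float64(0.047277852366224116)]
0.116 yaw [np.float64(4.483384560296394), np.float64(4.6151240171926755)] width [np.float64(0.04628318851703622), np.float64(0.04650833518177455)]
0.12 yaw [np.float64(4.483384560296395), np.float64(4.615124017192666)] width [np.float64(0.0455173965622011), np.float64(0.045738817997324974)]
scribe [array([0.605 , 0.0189, 0.116 ]), array([ 0.6103, -0.0277,  0.116 ])] [ 0.6076 -0.0044  0.116 ] front [array([0.546 , 0.0146, 0.116 ]), array([ 0.5496, -0.0308,  0.116 ])] [ 0.5478 -0.0081  0.116 ]
-0.005 [ 0.0032 -0.0006 -0.005 ] [0.0539 0.0801 0.0553] [[0.043134466166766944, -0.027427346527335614], [0.04311427413353988, 0.026463548830694236], [-0.03700564040752406, 0.026935841689576637], [-0.036343964077030826, -0.028400977783334728]]
0 [ 0.0005 -0.0006 -0.    ] [0.056  0.0832 0.0575] [[0.04191331057190519, -0.028465570041281932], [0.04189233570004455, 0.027514657996112427], [-0.04133380215771169, 0.028005261497223675], [-0.040646472848709286, -0.029476948667913786]]
0.003 [-0.0012 -0.0006  0.003 ] [0.0572 0.0851 0.0588] [[0.04118061721498813, -0.029088504149649735], [0.04115917263994736, 0.028145323495363358], [-0.043930699207824324, 0.028646913381811898], [-0.04322797811171642, -0.030122531198661227]]
0.006 [-0.0029 -0.0006  0.006 ] [0.0585 0.087  0.0601] [[0.04044792385807105, -0.029711438258017524], [0.04042600957985016, 0.028775988994614254], [-0.046527596257936975, 0.029288565266400148], [-0.04580948337472345, -0.03076811372940866]]
```

Call:
servo_tool([
  {"dx": 0.002, "dy": -0.01, "dz": 0, "wx": 0, "wy": 0, "wz": 0, "hand": 0.05},
  {"dx": 0.003, "dy": -0.03, "dz": 0, "wx": 0, "wy": 0, "wz": 0, "hand": 0.05},
  {"dx": 0.004, "dy": -0.055, "dz": 0, "wx": 0, "wy": 0, "wz": 0, "hand": 0.05},
  {"dx": 0.006, "dy": -0.08, "dz": 0.01, "wx": 0, "wy": 0, "wz": 0, "hand": 0.05},
  {"dx": 0.0075, "dy": -0.092, "dz": 0.025, "wx": 0, "wy": 0, "wz": 0, "hand": 0.05},
  {"dx": 0.0075, "dy": -0.0942, "dz": 0.045, "wx": 0, "wy": 0, "wz": 0, "hand": 0.05},
  {"dx": 0.0075, "dy": -0.0942, "dz": 0.065, "wx": 0, "wy": 0, "wz": 0, "hand": 0.05},
  {"dx": 0.0075, "dy": -0.0942, "dz": 0.08, "wx": 0, "wy": 0, "wz": 0, "hand": 0.05},
  {"dx": 0.0075, "dy": -0.0942, "dz": 0.09, "wx": 0, "wy": 0, "wz": 0, "hand": 0.05},
  {"dx": 0.0075, "dy": -0.0942, "dz": 0.09, "wx": 0, "wy": 0, "wz": 0, "hand": 0.05},
])

```text
time: 6.4
eef_pos: [0.577, -0.0073, 0.1331]
tool_rot: [0.999, 0.039, -0.001, -0.0]
contact_force: [0.2, 0.3, -0.3]
width: 0.645
grip_force: 63.6
```

```bash
python3 g.py e
python3 - <<'E'
from h import *
d=pickle.load(open("e.pkl","rb"));
a=cv2.resize(d["scene"]["frame"][160:270,220:345],(400,352));b=cv2.resize(d["side"]["frame"][165:265,180:320],(400,286));c=cv2.resize(d["wrist"]["frame"][80:280,150:410],(400,308))
z=np.zeros((600,800,3),np.uint8);z[:352,:400]=a;z[:286,400:]=b;z[290:598,400:]=c;cv2.imwrite("pics/e.png",z)
E
```

```text
6.55 [ 0.578  -0.0075  0.1351] [0.9992 0.0393 0.0006 0.0001] [-0.0935  0.5245  1.6693  0.      0.9466  1.3987]
```

View pics/e.png

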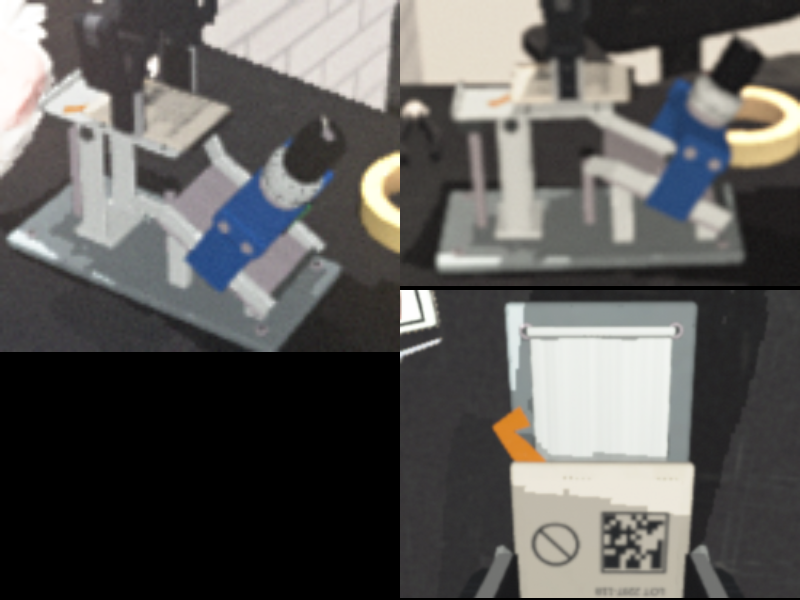

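Held pack and plate are concentric in the wrist crop (plate 533..672, pack 511..695), and the flex end points away from the gauge. Lowering to about 1 mm above the plate, then release.

Call:
servo_tool([
  {"dx": 0, "dy": 0, "dz": 0.004, "wx": 0, "wy": 0, "wz": 0, "hand": 0.05},
  {"dx": 0, "dy": 0, "dz": 0.008, "wx": 0, "wy": 0, "wz": 0, "hand": 0.05},
  {"dx": 0, "dy": 0, "dz": 0.01, "wx": 0, "wy": 0, "wz": 0, "hand": 0.05},
  {"dx": 0, "dy": 0, "dz": 0.0105, "wx": 0, "wy": 0, "wz": 0, "hand": 0.05},
  {"dx": 0, "dy": 0, "dz": 0.0105, "wx": 0, "wy": 0, "wz": 0, "hand": 0.05},
  {"dx": 0, "dy": 0, "dz": 0.0105, "wx": 0, "wy": 0, "wz": 0, "hand": 0.085},
  {"dx": 0, "dy": 0, "dz": 0.0105, "wx": 0, "wy": 0, "wz": 0, "hand": 0.085},
  {"dx": 0, "dy": 0, "dz": 0.0105, "wx": 0, "wy": 0, "wz": 0, "hand": 0.085},
  {"dx": 0, "dy": 0, "dz": 0.0105, "wx": 0, "wy": 0, "wz": 0, "hand": 0.085},
  {"dx": 0, "dy": 0, "dz": 0.0105, "wx": 0, "wy": 0, "wz": 0, "hand": 0.085},
  {"dx": 0, "dy": 0, "dz": 0.0105, "wx": 0, "wy": 0, "wz": 0, "hand": 0.085},
  {"dx": 0, "dy": 0, "dz": 0.0105, "wx": 0, "wy": 0, "wz": 0, "hand": 0.085},
])

```text
time: 7.75
eef_pos: [0.5775, -0.0074, 0.1238]
tool_rot: [0.999, 0.039, -0.0, 0.0]
contact_force: [0.7, 0.4, -0.7]
width: 0.998
grip_force: 0.0
```

```bash
python3 g.py f
python3 - <<'E'
from h import *
np.set_printoptions(precision=4,suppress=True)
for k in "def":
    d=pickle.load(open(k+".pkl","rb"))
    for n in("wrist","scene","side"):
        I=d[n]["frame"];h=cv2.cvtColor(I,cv2.COLOR_BGR2HSV)
        m=((h[...,0]>9)&(h[...,0]<19)&(h[...,1]>170)&(h[...,2]>120)).astype(np.uint8)
        N,_,st,ce=cv2.connectedComponentsWithStats(m)
        print(k,n,[(ce[i].round(0).tolist(),int(st[i,4])) for i in range(1,N) if st[i,4]>5][:8])
E
```

```text
7.9 [ 0.5775 -0.0074  0.1238] [ 0.9992  0.0394  0.     -0.    ] [-0.0934  0.5399  1.6767  0.      0.925   1.3986]
d wrist [([225.0, 175.0], 508), ([17.0, 201.0], 70)]
d scene [([51.0, 224.0], 13), ([59.0, 235.0], 18), ([105.0, 237.0], 31), ([52.0, 241.0], 14), ([10.0, 249.0], 10), ([106.0, 253.0], 57), ([55.0, 261.0], 66), ([82.0, 266.0], 39)]
d side [([63.0, 291.0], 49), ([259.0, 316.0], 48), ([114.0, 366.0], 685)]
e wrist [([225.0, 175.0], 516), ([53.0, 230.0], 137), ([36.0, 243.0], 16)]
e scene [([51.0, 224.0], 16), ([59.0, 235.0], 20), ([105.0, 237.0], 30), ([52.0, 242.0], 12), ([113.0, 241.0], 8), ([114.0, 246.0], 6), ([10.0, 250.0], 9), ([109.0, 251.0], 28)]
e side [([63.0, 291.0], 50), ([259.0, 316.0], 48), ([114.0, 366.0], 617)]
f wrist [([42.0, 236.0], 180), ([235.0, 272.0], 46)]
f scene [([51.0, 224.0], 15), ([59.0, 235.0], 19), ([106.0, 238.0], 33), ([52.0, 241.0], 15), ([111.0, 250.0], 30), ([10.0, 249.0], 12), ([61.0, 262.0], 68), ([91.0, 261.0], 53)]
f side [([63.0, 291.0], 47), ([259.0, 316.0], 49), ([113.0, 340.0], 16), ([114.0, 367.0], 603)]
```

Call:
servo_tool([
  {"dx": 0, "dy": 0, "dz": -0.01, "wx": 0, "wy": 0, "wz": 0, "hand": 0.085},
  {"dx": 0, "dy": 0, "dz": -0.03, "wx": 0, "wy": 0, "wz": 0, "hand": 0.085},
  {"dx": 0, "dy": 0, "dz": -0.06, "wx": 0, "wy": 0, "wz": 0, "hand": 0.085},
  {"dx": 0, "dy": 0, "dz": -0.1, "wx": 0, "wy": 0, "wz": 0, "hand": 0.085},
  {"dx": 0, "dy": 0, "dz": -0.14, "wx": 0, "wy": 0, "wz": 0, "hand": 0.06},
  {"dx": 0, "dy": 0, "dz": -0.16, "wx": 0, "wy": 0, "wz": 0, "hand": 0.06},
  {"dx": 0, "dy": 0, "dz": -0.17, "wx": 0, "wy": 0, "wz": 0, "hand": 0.06},
  {"dx": 0, "dy": 0, "dz": -0.17, "wx": 0, "wy": 0, "wz": 0, "hand": 0.06},
])

```text
time: 8.7
eef_pos: [0.5777, -0.0074, 0.295]
tool_rot: [0.999, 0.039, 0.001, 0.0]
contact_force: [0.4, 0.0, 0.3]
width: 0.706
grip_force: 0.0
```

```bash
python3 g.py g
python3 - <<'E'
from h import *
from scipy.optimize import least_squares
np.set_printoptions(precision=4,suppress=True)
S=[pickle.load(open(k+".pkl","rb"))["s"] for k in "abcdefg"]
q=np.array([s["joint_positions"] for s in S]);p=np.array([s["eef_pos"] for s in S])
q=np.vstack([q,[-1.26259514,.350877,1.652029,0,1.139131,-.08461]]);p=np.vstack([p,[.21051,-.50797,.2391]])
# tangential offset + r
r=np.hypot(p[:,0],p[:,1]);phi=np.arctan2(p[:,1],p[:,0])-q[:,0];print("phi*r",phi*r)
f=lambda v:np.r_[v[0]+v[1]*np.sin(q[:,1])+v[2]*np.sin(q[:,1]+q[:,2])-r, v[3]+v[1]*np.cos(q[:,1])+v[2]*np.cos(q[:,1]+q[:,2])-p[:,2]]
o=least_squares(f,[0,.5,.5,0]);print(o.x,np.abs(o.fun).max())
d=pickle.load(open("g.pkl","rb"));
psi=np.radians(4.55);c,s=np.cos(psi),np.sin(psi)
u=np.array([.866*c,.866*s,.5]);n=np.array([-.5*c,-.5*s,.866]);yv=np.array([-s,c,0])
# axle line point (top of plate at scribe) lies on tipped plane approx
A=np.array([.6076,-.0065,.117]);w=d["wrist"]
I=w["frame"];h=cv2.cvtColor(I,cv2.COLOR_BGR2HSV)
def comps(m,mn=10):
    N,_,st,ce=cv2.connectedComponentsWithStats(m.astype(np.uint8));return [(ce[i].round(1).tolist(),st[i].tolist()) for i in range(1,N) if st[i,4]>mn]
H,Sx,V=h[...,0],h[...,1],h[...,2]
for n_ in("wrist","scene","side"):
    h=cv2.cvtColor(d[n_]["frame"],cv2.COLOR_BGR2HSV);H,Sx,V=h[...,0],h[...,1],h[...,2]
    print(n_,"orange",comps((H>9)&(H<19)&(Sx>170)&(V>120)));print("blue",comps((H>105)&(H<125)&(Sx>150)&(V>50),150)[:6]);print("red",comps(((H<6)|(H>174))&(Sx>120)&(V>80),4)[:8])
E
```

```text
8.85 [ 0.577  -0.0074  0.2923] [ 0.9992  0.0394 -0.0012 -0.0002] [-0.0935  0.3538  1.5129  0.      1.2773  1.3986]
phi*r [0.0466 0.0465 0.0465 0.0465 0.0466 0.0466 0.0466 0.0466]
[ 0.0012  0.449   0.4376 -0.0004] 0.0063377573230022355
wrist orange [([130.1, 192.7], [119, 187, 17, 14, 42]), ([256.6, 204.2], [253, 201, 7, 8, 24])]
blue [([70.9, 125.8], [45, 115, 58, 22, 304]), ([280.7, 253.6], [242, 218, 79, 55, 1947])]
red [([191.2, 60.9], [183, 28, 17, 77, 359]), ([131.8, 235.2], [116, 222, 32, 28, 680])]
scene orange [([51.3, 223.9], [49, 220, 5, 9, 15]), ([58.8, 235.0], [57, 231, 4, 10, 16]), ([106.1, 237.3], [102, 234, 10, 8, 31]), ([108.2, 251.8], [99, 245, 18, 13, 41]), ([61.7, 261.9], [54, 254, 14, 18, 72]), ([85.3, 262.0], [81, 255, 8, 13, 30]), ([93.5, 259.9], [89, 257, 10, 7, 17]), ([91.5, 271.0], [82, 261, 21, 22, 98]), ([106.6, 269.6], [92, 261, 28, 22, 88]), ([33.5, 275.9], [11, 262, 43, 30, 103]), ([78.1, 270.2], [76, 267, 5, 8, 14]), ([66.3, 282.1], [62, 279, 10, 7, 18]), ([56.1, 288.6], [52, 285, 9, 8, 11]), ([6.0, 292.2], [1, 289, 10, 7, 23]), ([52.1, 310.9], [22, 288, 61, 47, 294]), ([2.0, 301.0], [0, 296, 6, 10, 29]), ([213.7, 308.7], [211, 306, 7, 6, 28]), ([75.8, 407.6], [72, 402, 10, 11, 20])]
blue [([294.2, 232.9], [279, 214, 35, 37, 467])]
red [([193.1, 166.4], [191, 165, 6, 3, 12]), ([23.0, 237.9], [13, 223, 20, 34, 159]), ([187.9, 243.4], [175, 238, 32, 13, 105]), ([3.1, 273.1], [1, 271, 5, 5, 15]), ([244.2, 325.3], [232, 314, 26, 22, 424])]
side orange [([63.4, 291.0], [61, 285, 6, 14, 50]), ([258.6, 316.2], [255, 311, 8, 10, 49]), ([114.5, 366.0], [96, 337, 34, 49, 616])]
blue [([279.5, 219.3], [267, 194, 28, 47, 533])]
red [([161.0, 279.3], [144, 275, 48, 10, 151]), ([0.6, 308.1], [0, 301, 3, 14, 26]), ([297.4, 315.6], [284, 302, 28, 24, 463]), ([5.8, 336.4], [0, 320, 13, 30, 141])]
```

Call:
servo_tool([
  {"dx": -0.01, "dy": 0, "dz": 0, "wx": 0, "wy": 0.06, "wz": 0, "hand": 0.06},
  {"dx": -0.03, "dy": 0, "dz": 0, "wx": 0, "wy": 0.12, "wz": 0, "hand": 0.06},
  {"dx": -0.05, "dy": 0, "dz": 0, "wx": 0, "wy": 0.18, "wz": 0, "hand": 0.06},
  {"dx": -0.07, "dy": 0, "dz": 0.01, "wx": 0, "wy": 0.24, "wz": 0, "hand": 0.06},
  {"dx": -0.09, "dy": 0, "dz": 0.02, "wx": 0, "wy": 0.3, "wz": 0, "hand": 0.06},
  {"dx": -0.11, "dy": 0, "dz": 0.03, "wx": 0, "wy": 0.36, "wz": 0, "hand": 0.06},
  {"dx": -0.13, "dy": 0, "dz": 0.04, "wx": 0, "wy": 0.42, "wz": 0, "hand": 0.06},
  {"dx": -0.15, "dy": 0, "dz": 0.05, "wx": 0, "wy": 0.48, "wz": 0, "hand": 0.06},
  {"dx": -0.165, "dy": 0, "dz": 0.06, "wx": 0, "wy": 0.5236, "wz": 0, "hand": 0.06},
  {"dx": -0.1686, "dy": 0, "dz": 0.069, "wx": 0, "wy": 0.5236, "wz": 0, "hand": 0.06},
  {"dx": -0.1686, "dy": 0, "dz": 0.069, "wx": 0, "wy": 0.5236, "wz": 0, "hand": 0.06},
  {"dx": -0.1686, "dy": 0, "dz": 0.069, "wx": 0, "wy": 0.5236, "wz": 0, "hand": 0.06},
])

```text
time: 10.05
eef_pos: [0.4095, -0.0207, 0.2246]
tool_rot: [0.965, 0.038, 0.258, -0.01]
contact_force: [0.1, -0.2, 0.6]
width: 0.703
grip_force: 0.0
```

```bash
python3 g.py i
cat >> h.py <<'E'
def fk(q,v):  # v: L1,L2,L3,z0,off
    Rz=lambda a:Rn.from_euler('z',a).as_matrix();Ry=lambda a:Rn.from_euler('y',a).as_matrix()
    A=Rz(q[0]);B=A@Ry(q[1]);p=A@[0,v[4],0]+[0,0,v[3]]+B@[0,0,v[0]]
    C=B@Ry(q[2]);p=p+C@[0,0,v[1]];D=C@Rz(q[3])@Ry(q[4])@Rz(q[5]);p=p+D@[0,0,v[2]]
    return p,D
E
python3 - <<'E'
from h import *
from scipy.optimize import least_squares
np.set_printoptions(precision=4,suppress=True)
S=[pickle.load(open(k+".pkl","rb"))["s"] for k in "abcdefgi"]
f=lambda v:np.r_[tuple(fk(s["joint_positions"],v)[0]-s["eef_pos"] for s in S)]
o=least_squares(f,[.449,.4376,.3,.3,.0466],loss="soft_l1",f_scale=.001);print(o.x);print(f(o.x).reshape(-1,3)[-2:])
s=S[-1];D=fk(s["joint_positions"],o.x)[1];print(D.T@Rn.from_quat(s["tool_rot"]).as_matrix(),s["joint_positions"])
s=S[0];D=fk(s["joint_positions"],o.x)[1];print(D.T@Rn.from_quat(s["tool_rot"]).as_matrix())
np.save("v.npy",o.x)
E
```

```text
10.2 [ 0.4099 -0.0207  0.2251] [ 0.9651  0.0382  0.2587 -0.0102] [-0.2736 -0.0928  2.3105  0.4004  0.459   0.8994]
[0.4565 0.4329 0.2121 0.2031 0.0467]
[[-0.0033  0.0005  0.0006]
 [ 0.0004 -0.0079 -0.0121]]
[[ 0. -1.  0.]
 [ 1.  0.  0.]
 [-0.  0.  1.]] [-0.2736 -0.0928  2.3105  0.4004  0.459   0.8994]
[[ 0. -1.  0.]
 [ 1.  0.  0.]
 [-0.  0.  1.]]
```

```bash
cat >> h.py <<'E'
def fk2(q,v):
    Rz=lambda a:Rn.from_euler('z',a).as_matrix();Ry=lambda a:Rn.from_euler('y',a).as_matrix()
    A=Rz(q[0]);B=A@Ry(q[1]);p=A@[v[5],v[4],0]+[0,0,v[3]]+B@[0,0,v[0]]
    C=B@Ry(q[2]);p=p+C@[v[6],0,v[1]];E=C@Rz(q[3])@Ry(q[4]);p=p+E@[v[7],0,v[2]]
    D=E@Rz(q[5]);return p,D@np.array([[0,-1,0],[1,0,0],[0,0,1.]])
def ik(p,R,q0,v):
    from scipy.optimize import least_squares
    def f(q):
        a,D=fk2(q,v);return np.r_[(a-p)*10,Rn.from_matrix(D.T@R).as_rotvec()]
    return least_squares(f,q0)
E
python3 - <<'E'
from h import *
from scipy.optimize import least_squares
np.set_printoptions(precision=4,suppress=True)
S=[pickle.load(open(k+".pkl","rb"))["s"] for k in "abcdefgi"]
f=lambda v:np.r_[tuple(fk2(s["joint_positions"],v)[0]-s["eef_pos"] for s in S)]
o=least_squares(f,[.449,.4376,.3,.3,.0466,0,0,0],x_scale=.1);v=o.x;print(v,np.abs(o.fun).max());print(f(v).reshape(-1,3)[-2:]);np.save("v.npy",v)
psi=np.radians(4.55);c,s=np.cos(psi),np.sin(psi)
n=np.array([-.5*c,-.5*s,.866]);K=np.array([.4537,-.0177,.1447])
R0=Rn.from_quat(S[-1]["tool_rot"]).as_matrix()
for st in(.09,.04,-.011):
    for w in(0,-1,-2,-3):
        q0=S[-1]["joint_positions"].copy();q0[5]+=w
        r=ik(K+st*n,R0@Rn.from_rotvec([0,0,w]).as_matrix(),q0,v);print(st,w,r.x,r.cost)
E
```

```text
[ 0.4873  0.4378  0.2569  0.2587  0.0465 -0.      0.0407 -0.    ] 3.671934700744117e-10
[[-0. -0. -0.]
 [-0. -0.  0.]]
0.09 0 [-0.2767 -0.09    2.3157  0.4095  0.4527  0.8872] 2.1299691812139285e-30
0.09 -1 [-0.2767 -0.09    2.3157  0.4095  0.4527 -0.1128] 3.710519774350477e-31
0.09 -2 [-0.2767 -0.09    2.3157  0.4095  0.4527 -1.1128] 3.1366004777356535e-30
0.09 -3 [-0.2767 -0.09    2.3157  0.4095  0.4527 -2.1128] 6.2750186395327535e-31
0.04 0 [-0.248   0.0593  2.3149  0.5528  0.3108  0.7539] 7.875466211946506e-25
0.04 -1 [-0.248   0.0593  2.3149  0.5528  0.3108 -0.2461] 8.0342085873176155e-25
0.04 -2 [-0.248   0.0593  2.3149  0.5528  0.3108 -1.2461] 7.572481503717164e-25
0.04 -3 [-0.248   0.0593  2.3149  0.5528  0.3108 -2.2461] 7.604727451058404e-25
-0.011 0 [-0.223   0.2134  2.2963  0.8674  0.1963  0.4494] 1.4032026693211063e-22
-0.011 -1 [-0.223   0.2134  2.2963  0.8674  0.1963 -0.5506] 1.3974406014469155e-22
-0.011 -2 [-0.223   0.2134  2.2963  0.8674  0.1963 -1.5506] 1.3896598218444707e-22
-0.011 -3 [-0.223   0.2134  2.2963  0.8674  0.1963 -2.5506] 1.3902474954073792e-22
```

Run:
```python
from h import *
np.set_printoptions(precision=4,suppress=True)
d=pickle.load(open("i.pkl","rb"));w=d["wrist"];I=w["frame"];h=cv2.cvtColor(I,cv2.COLOR_BGR2HSV);H,S,V=[h[...,i].astype(int) for i in range(3)]
psi=np.radians(4.55);c,s=np.cos(psi),np.sin(psi);u=np.array([.866*c,.866*s,.5]);n=np.array([-.5*c,-.5*s,.866]);y=np.array([-s,c,0]);O=np.array([.507,-.0135,.052])
for nm,a in [("knob K",(0,0,.107)),("top",(0,0,.121)),("thim",(0,0,.083)),("brTL",(.02,.048,.058)),("brTR",(.02,-.048,.058)),("brBR",(-.02,-.048,.058)),("brBL",(-.02,.048,.058))]:
    print(nm,proj(w,O+a[0]*u+a[1]*y+a[2]*n))
b=((H>104)&(H<126)&(S>140)&(V>40)).astype(np.uint8)
cs=[k for k in cv2.findContours(b,0,1)[0] if cv2.contourArea(k)>150]
for k in cs: print("blue",cv2.contourArea(k),cv2.boundingRect(k),cv2.approxPolyDP(k,3,True)[:,0].tolist())
x0,y0,x1,y1=200,110,370,320
def show(lbl):
    for yy in range(130,330,6): print(yy,"".join(lbl(yy,xx) for xx in range(190,380,3)))
def lab(yy,xx):
    hh,ss,vv=H[yy,xx],S[yy,xx],V[yy,xx]
    if 104<hh<126 and ss>140 and vv>40: return "b"
    if (hh<8 or hh>172) and ss>110 and vv>70: return "R"
    if ss<60 and vv>150: return "W"
    if vv<55: return "."
    return "+"
show(lab)
```

```text
knob K [281.6789 217.5844]
top [281.7571 223.3993]
thim [281.5635 209.0032]
brTL [231.5601 181.5641]
brTR [331.3532 181.4418]
brBR [329.3579 220.6999]
brBL [233.5722 220.8207]
blue 2466.5 (232, 174, 99, 46) [[232, 182], [235, 219], [262, 218], [260, 199], [266, 189], [277, 183], [297, 189], [303, 205], [300, 218], [328, 217], [330, 183], [320, 174], [314, 180], [247, 180], [241, 174]]
blue 315.5 (48, 93, 62, 20) [[109, 94], [74, 99], [48, 110], [71, 108]]
130 ................WWWWWWWWWWWWWWWWWWWWWWWWWWW+W+..................
136 .................WWWWWWWWW+++...++++++WWWWWW+...................
142 ..................WW+++WWW++++++++++++WWWWW+....................
148 ..................WWW+++WWWWWWWWWWWWWWWWWWW+....................
154 ..................WWWWWWWWWWWWWWWWWWWWWWWWW+....................
160 ..................WWWWWWWWWWWWWWWWWWWWWWWWW+....................
166 ..................WWWWWWWWWWWWWWWWWWWWWWWWW+....................
172 .................+WWWWWWWWWWWWW++WWWWWWWWWW+....................
178 ...............+bbbWW+WWWWWWWWW+++W+WWWWWWbbbb..................
184 ..............b
[... 1005 characters left out ...]
++++...+++
274 ..+++++................................................++++...++
280 .+++++..................................................+++++..+
286 +++++....................................................++++...
292 .++W....................................................+WW+....
298 ..++.....................................................++.....
304 ................................................................
310 ................................................................
316 ................................................................
322 .........++.....................................................
328 .......++++WW++W+++++++++++++...................................
```

Call:
servo_tool([
  {"dx": 0, "dy": 0, "dz": 0, "wx": 0, "wy": 0, "wz": -0.07, "hand": 0.06},
  {"dx": 0, "dy": 0, "dz": 0, "wx": 0, "wy": 0, "wz": -0.2, "hand": 0.06},
  {"dx": 0, "dy": 0, "dz": 0, "wx": 0, "wy": 0, "wz": -0.34, "hand": 0.06},
  {"dx": 0, "dy": 0, "dz": 0, "wx": 0, "wy": 0, "wz": -0.48, "hand": 0.06},
  {"dx": 0, "dy": 0, "dz": 0, "wx": 0, "wy": 0, "wz": -0.62, "hand": 0.06},
  {"dx": 0, "dy": 0, "dz": 0, "wx": 0, "wy": 0, "wz": -0.76, "hand": 0.06},
  {"dx": 0, "dy": 0, "dz": 0, "wx": 0, "wy": 0, "wz": -0.9, "hand": 0.06},
  {"dx": 0, "dy": 0, "dz": 0, "wx": 0, "wy": 0, "wz": -1.04, "hand": 0.06},
  {"dx": 0, "dy": 0, "dz": 0, "wx": 0, "wy": 0, "wz": -1.18, "hand": 0.06},
  {"dx": 0, "dy": 0, "dz": 0, "wx": 0, "wy": 0, "wz": -1.32, "hand": 0.06},
  {"dx": 0, "dy": 0, "dz": 0, "wx": 0, "wy": 0, "wz": -1.46, "hand": 0.06},
  {"dx": 0, "dy": 0, "dz": 0, "wx": 0, "wy": 0, "wz": -1.6, "hand": 0.06},
])

```text
time: 11.4
eef_pos: [0.4098, -0.0206, 0.2251]
tool_rot: [0.643, 0.721, 0.187, 0.179]
contact_force: [-0.1, -0.7, 0.6]
width: 0.698
grip_force: 0.0
```

Call:
servo_tool([
  {"dx": 0, "dy": 0, "dz": 0, "wx": 0, "wy": 0, "wz": -0.14, "hand": 0.06},
  {"dx": 0, "dy": 0, "dz": 0, "wx": 0, "wy": 0, "wz": -0.28, "hand": 0.06},
  {"dx": 0, "dy": 0, "dz": 0, "wx": 0, "wy": 0, "wz": -0.42, "hand": 0.06},
  {"dx": 0, "dy": 0, "dz": 0, "wx": 0, "wy": 0, "wz": -0.56, "hand": 0.06},
  {"dx": 0, "dy": 0, "dz": 0, "wx": 0, "wy": 0, "wz": -0.7, "hand": 0.06},
  {"dx": 0, "dy": 0, "dz": 0, "wx": 0, "wy": 0, "wz": -0.84, "hand": 0.06},
  {"dx": 0, "dy": 0, "dz": 0, "wx": 0, "wy": 0, "wz": -0.98, "hand": 0.06},
  {"dx": 0, "dy": 0, "dz": 0, "wx": 0, "wy": 0, "wz": -1.1, "hand": 0.06},
  {"dx": 0, "dy": 0, "dz": 0, "wx": 0, "wy": 0, "wz": -1.1, "hand": 0.06},
  {"dx": 0, "dy": 0, "dz": 0, "wx": 0, "wy": 0, "wz": -1.1, "hand": 0.06},
])

```text
time: 12.4
eef_pos: [0.4096, -0.0207, 0.2249]
tool_rot: [0.176, 0.95, 0.067, 0.25]
contact_force: [-0.5, -0.7, -0.3]
width: 0.704
grip_force: 0.0
```

```bash
python3 g.py j
cat > m.py <<'E'
from h import *
import sys
np.set_printoptions(precision=4,suppress=True)
psi=np.radians(4.55);c,s=np.cos(psi),np.sin(psi);u=np.array([.866*c,.866*s,.5]);n=np.array([-.5*c,-.5*s,.866]);y=np.array([-s,c,0]);O=np.array([.507,-.0135,.052])-.002*n
def ascii(k,win,step=3,name="wrist"):
    d=pickle.load(open(k+".pkl","rb"));w=d[name];I=w["frame"];h=cv2.cvtColor(I,cv2.COLOR_BGR2HSV);H,S,V=[h[...,i].astype(int) for i in range(3)]
    def lab(yy,xx):
        hh,ss,vv=H[yy,xx],S[yy,xx],V[yy,xx]
        if 104<hh<126 and ss>140 and vv>40: return "b"
        if 9<hh<19 and ss>150 and vv>100: return "o"
        if (hh<8 or hh>172) and ss>110 and vv>70: return "R"
        if ss<60 and vv>150: return "W"
        return "." if vv<55 else "+"
    for yy in range(win[1],win[3],2*step): print(yy,"".join(lab(yy,xx) for xx in range(win[0],win[2],step)))
    return d
E
python3 - <<'E'
from m import *
d=ascii("j",(190,110,380,330))
w=d["wrist"]
for nm,a in [("knob K",(0,0,.107)),("top",(0,0,.121)),("thim",(0,0,.083)),("brTL",(.02,.048,.058)),("brTR",(.02,-.048,.058)),("brBR",(-.02,-.048,.058)),("brBL",(-.02,.048,.058)),("flexend",(.042,0,.005)),("bedend",(.05,0,0))]:
    print(nm,proj(w,O+a[0]*u+a[1]*y+a[2]*n))
h=cv2.cvtColor(w["frame"],cv2.COLOR_BGR2HSV);b=cv2.inRange(h,(105,141,41),(125,255,255))
for k in cv2.findContours(b,0,1)[0]:
    if cv2.contourArea(k)>300: print("blue",cv2.approxPolyDP(k,2.5,True)[:,0].tolist())
E
```

```text
12.55 [ 0.4095 -0.0207  0.2248] [0.1752 0.9499 0.0669 0.2501] [-0.274  -0.0932  2.3116  0.4009  0.4586 -1.799 ]
110 .................................+++.+.+.+..+.+..+.++.........+.
116 .............................++++WWW+..+..+....+..+.....+++..+.+
122 ..........................+++++++WWWW+...++..+..+++.......+....+
128 ......................+++++++++++W+WWW.....+...............+....
134 .................+++WWWWW+++++++++W+WWW...+..+.............+.++.
140 .............+++WWWWW++++++++++++WWW+WW++......+.+...+.+...+....
146 ..........++WWWWWWW+++++++++++WWWWWWW++W+++.....++...++++....+..
152 ........+WWWWWWW+++++++++++WWWWWWWW+W++WW++.....++.++++++.......
158 ..........WWW++++++++++WWWWWWWW++WWWWW+bb++.+.+.++.+.++...++....
164 ..+........+WWWWWWWWWWWWWWW+++WWWWWW++bbbbbW+...+++..+...+++...+
170 .+.........+.++WW+WWWWWW++WWWWW+++bbbbbbb++b+++..+.+..+.......+.
176 .......+......++WW++WWWWWWW+++bbbbbbbbbbbb++b+++++..............
182 ........++..++.++WW++WW+++bb+++++bbbbbbbbbb+bb+++...............
188 +.+....+++++.....+WW+bbbb++WW+WWWWW+bbbbbbbbbbb++..............+
194 ....++..++++.+.+bb
[... 1281 characters left out ...]
.......
308 ..........+++++++++++++++WW+++WWWWWWWWWWWWWWWWWWWWW+............
314 .........++++++++++++++WWWWWWWWWWWWWWWWWWWWWWWWW+++++...........
320 ........++++++++++++++++WWWWWWW+.WWWWWWWWWWWWW++W+WW+...........
326 .......+W+++++++++++++++WWWWWWW+...+WWWWWWWW+RR++++b++..........
knob K [278.6939 212.9843]
top [278.5733 218.5028]
thim [278.8721 204.8355]
brTL [331.8674 195.1489]
brTR [245.2215 234.3002]
brBR [226.4816 200.312 ]
brBL [315.6228 158.1579]
flexend [294.4286 216.9928]
bedend [296.9827 221.2844]
blue [[315, 159], [307, 157], [304, 164], [247, 191], [240, 189], [229, 200], [245, 232], [263, 226], [257, 206], [259, 194], [274, 180], [291, 183], [300, 195], [301, 207], [331, 194]]
```

Run:
```python
from m import *
d=pickle.load(open("d.pkl","rb"));s=d["s"];R=Rn.from_quat(s["tool_rot"]).as_matrix()
X=R.T@(onz(d["wrist"],(225,175),s["eef_pos"][2]-.003)-s["eef_pos"]);print("flex in tool",X)
# pack flex dir = tool +x ; tool y = -head y
g=pickle.load(open("g.pkl","rb"))["wrist"]
for off in(0,.02,.04): print(off,proj(g,O+(X[0]+off)*u-X[1]*y+.003*n))
j=pickle.load(open("j.pkl","rb"))["s"];R=Rn.from_quat(j["tool_rot"]).as_matrix();K=O+.107*n
print("axis err",np.degrees(np.arccos(np.clip(-R[:,2]@n,-1,1))),"delta tool",R.T@(K-.011*n-j["eef_pos"]),K)
for nm in("scene","side"):
    f=pickle.load(open("j.pkl","rb"))[nm];print(nm,[proj(f,O+a*u+b*y+.005*n).round(0) for a in(-.042,.042) for b in(.029,-.029)])
ascii("g",(215,150,350,290),3)
```

```text
flex in tool [ 0.0495 -0.0272  0.003 ]
0 [259.8457 205.224 ]
0.02 [258.9526 193.7647]
0.04 [257.9814 181.3023]
axis err 0.3804196381944781 delta tool [ 0.0013 -0.0012  0.1046] [ 0.4547 -0.0177  0.1429]
scene [array([303., 252.]), array([316., 238.]), array([274., 226.]), array([288., 213.])]
side [array([291., 239.]), array([288., 226.]), array([256., 223.]), array([256., 210.])]
150 ...++.+.++WWW++WWWWWWWWWWWWWWWWWWW+.+.....+++
156 ........+.WW+++WWWWWWWWWWWWWWW+++++.......++.
162 ..........WW+++WWWWWWWWWWWWWWW+++++......++++
168 ..........+W+++WWWWWWWWWWWWWWW+++++......+++.
174 ..........+++++WWWWWWWWWWWWWWW+++++.....+++++
180 ..........+++++WWWWWWWWWWWWWW++++++.....+++++
186 ..........+++++WWWWWWWWWWWWWW+++++.....++++.+
192 .........++W++++WWWWWWWWWWWWW+++++++...++++.+
198 .........+++++++WWWWWWWWWWWWW++++++W...++++++
204 ..........+++o++WWWWWWWWWWWWW++W+++..++++++++
210 ...........+WWW+WWWWWWWWWWWWW++WW+....+++++++
216 ..++++++++.++W+WWWWWWWWWWWWWWW+WW+..++.++++++
222 ..+++++++..b+W+WW+W+WW++++++WW+W+b....+++++++
228 ..+++++.+.+b+W+WW+++WW+++++WWW+W+b+.++++..+++
234 ..++++++..bbbW+WWWWW+++++WWWW+WWbbb..+++.++++
240 ..........bbb+W+WWWW+++++WWWW+++bbb.+++++++++
246 ..........bbbbbbbbbbbbbb+++bbbbbbbb+.++++.+++
252 ++.......bbbbbbbbbbbbbbbbbbbbbbbbbb++..++..++
258 +........bbbbbbbbbbbb++++bbbbbbbbbbb++.+....+
264 ..........bbbbbbbb+++++++++bbbbbbbb+.+..+....
270 ..........bbbbbbb++WWWWWW+R+bbbbbbb+.++++....
276 .................+WWW+W+WWR+.........++++....
282 .................+W+.....+W+........+...+....
288 .........................++...+++++...+++....
```

The flex blob sits at (256.6,204.2) against a predicted (259.8,205.2) for a pack home on the stop, so the pack is seated. The bridge corners fit within about 1–2 px. Approaching the knob.

Call:
servo_tool([
  {"dx": 0.0005, "dy": 0, "dz": 0.01, "wx": 0, "wy": 0, "wz": 0, "hand": 0.06},
  {"dx": 0.001, "dy": -0.001, "dz": 0.022, "wx": 0, "wy": 0, "wz": 0, "hand": 0.06},
  {"dx": 0.001, "dy": -0.001, "dz": 0.034, "wx": 0, "wy": 0, "wz": 0, "hand": 0.06},
  {"dx": 0.001, "dy": -0.001, "dz": 0.046, "wx": 0, "wy": 0, "wz": 0, "hand": 0.06},
  {"dx": 0.001, "dy": -0.001, "dz": 0.058, "wx": 0, "wy": 0, "wz": 0, "hand": 0.06},
  {"dx": 0.001, "dy": -0.001, "dz": 0.07, "wx": 0, "wy": 0, "wz": 0, "hand": 0.06},
  {"dx": 0.001, "dy": -0.001, "dz": 0.08, "wx": 0, "wy": 0, "wz": 0, "hand": 0.06},
  {"dx": 0.001, "dy": -0.001, "dz": 0.09, "wx": 0, "wy": 0, "wz": 0, "hand": 0.06},
  {"dx": 0.001, "dy": -0.001, "dz": 0.097, "wx": 0, "wy": 0, "wz": 0, "hand": 0.06},
  {"dx": 0.001, "dy": -0.001, "dz": 0.102, "wx": 0, "wy": 0, "wz": 0, "hand": 0.06},
  {"dx": 0.001, "dy": -0.001, "dz": 0.104, "wx": 0, "wy": 0, "wz": 0, "hand": 0.06},
  {"dx": 0.001, "dy": -0.001, "dz": 0.104, "wx": 0, "wy": 0, "wz": 0, "hand": 0.06},
])

```text
time: 13.75
eef_pos: [0.4601, -0.0171, 0.1339]
tool_rot: [0.175, 0.95, 0.067, 0.25]
contact_force: [0.1, -0.0, -0.4]
width: 0.7
grip_force: 0.0
```

```bash
cat > st.py <<'E'
from rig import robot
from m import *
s=robot.state();R=Rn.from_quat(s["tool_rot"]).as_matrix();K=O+.107*n
print("t%.2f"%s["time"],"Mt",R.T@s["moment"],"Ft",R.T@s["contact_force"],"w%.3f g%.1f"%(s["width"],s["grip_force"]),"dTCP",R.T@(K-.011*n-s["eef_pos"]),"q4-6",s["joint_positions"][3:])
E
python3 st.py
```

```text
t13.75 Mt [ 0.1251  0.2393 -0.0131] Ft [ 0.1355 -0.1016  0.4197] w0.700 g0.0 dTCP [ 0.0002 -0.0002  0.0004] q4-6 [ 0.8761  0.1941 -2.2575]
```

Call:
servo_tool([
  {"dx": 0, "dy": 0, "dz": 0, "wx": 0, "wy": 0, "wz": 0, "hand": 0.045},
  {"dx": 0, "dy": 0, "dz": 0, "wx": 0, "wy": 0, "wz": 0, "hand": 0.035},
  {"dx": 0, "dy": 0, "dz": 0, "wx": 0, "wy": 0, "wz": 0, "hand": 0.02},
  {"dx": 0, "dy": 0, "dz": 0, "wx": 0, "wy": 0, "wz": 0, "hand": 0.02},
  {"dx": 0, "dy": 0, "dz": 0, "wx": 0, "wy": 0, "wz": 0, "hand": 0.02},
  {"dx": 0, "dy": 0, "dz": 0, "wx": 0, "wy": 0, "wz": 0, "hand": 0.02},
  {"dx": 0, "dy": 0, "dz": 0, "wx": 0, "wy": 0, "wz": 0, "hand": 0.02},
  {"dx": 0, "dy": 0, "dz": 0, "wx": 0, "wy": 0, "wz": 0, "hand": 0.02},
])

```text
time: 14.55
eef_pos: [0.4601, -0.0172, 0.1344]
tool_rot: [0.174, 0.95, 0.067, 0.25]
contact_force: [-3.6, -0.7, 5.7]
width: 0.321
grip_force: 58.4
```

```bash
python3 st.py
```

```text
t14.55 Mt [0.1877 0.365  0.0203] Ft [ 0.1266 -0.4773 -6.7486] w0.321 g58.4 dTCP [ 0.0004 -0.0002  0.0009] q4-6 [ 0.8759  0.1942 -2.2581]
```

Call:
servo_tool([
  {"dx": 0, "dy": 0, "dz": 0, "wx": 0, "wy": 0, "wz": 0.04, "hand": 0.02},
  {"dx": 0, "dy": 0, "dz": 0, "wx": 0, "wy": 0, "wz": 0.08, "hand": 0.02},
  {"dx": 0, "dy": 0, "dz": 0, "wx": 0, "wy": 0, "wz": 0.1, "hand": 0.02},
  {"dx": 0, "dy": 0, "dz": 0, "wx": 0, "wy": 0, "wz": 0.1, "hand": 0.02},
])

```text
time: 14.95
eef_pos: [0.4601, -0.0172, 0.1344]
tool_rot: [0.222, 0.94, 0.079, 0.247]
contact_force: [-4.6, -0.5, 6.8]
width: 0.319
grip_force: 58.4
```

```bash
python3 st.py
```

```text
t14.95 Mt [0.1737 0.3088 0.0191] Ft [ 0.4205 -0.4606 -8.2456] w0.319 g58.4 dTCP [ 0.0004 -0.0003  0.0009] q4-6 [ 0.8759  0.1941 -2.1575]
```

Call:
servo_tool([
  {"dx": 0, "dy": 0, "dz": 0, "wx": 0, "wy": 0, "wz": 0.04, "hand": 0.02},
  {"dx": 0, "dy": 0, "dz": 0, "wx": 0, "wy": 0, "wz": 0.08, "hand": 0.02},
  {"dx": 0, "dy": 0, "dz": 0, "wx": 0, "wy": 0, "wz": 0.1, "hand": 0.02},
  {"dx": 0, "dy": 0, "dz": 0, "wx": 0, "wy": 0, "wz": 0.1, "hand": 0.02},
])

```text
time: 15.35
eef_pos: [0.4601, -0.0172, 0.1344]
tool_rot: [0.269, 0.928, 0.091, 0.242]
contact_force: [-4.3, -0.3, 5.3]
width: 0.318
grip_force: 58.4
```

```bash
python3 st.py
```

```text
t15.35 Mt [ 0.2404  0.2463 -0.0038] Ft [ 0.9303 -0.6309 -6.7593] w0.318 g58.4 dTCP [ 0.0003 -0.0003  0.0009] q4-6 [ 0.8759  0.1941 -2.0575]
```

Call:
servo_tool([
  {"dx": 0, "dy": 0, "dz": 0, "wx": 0, "wy": 0, "wz": 0.06, "hand": 0.02},
  {"dx": 0, "dy": 0, "dz": 0, "wx": 0, "wy": 0, "wz": 0.12, "hand": 0.02},
  {"dx": 0, "dy": 0, "dz": 0, "wx": 0, "wy": 0, "wz": 0.18, "hand": 0.02},
  {"dx": 0, "dy": 0, "dz": 0, "wx": 0, "wy": 0, "wz": 0.24, "hand": 0.02},
  {"dx": 0, "dy": 0, "dz": 0, "wx": 0, "wy": 0, "wz": 0.3, "hand": 0.02},
])

```text
time: 15.85
eef_pos: [0.4601, -0.0172, 0.1344]
tool_rot: [0.405, 0.877, 0.127, 0.226]
contact_force: [-5.3, -1.2, 5.9]
width: 0.328
grip_force: 58.4
```

```bash
python3 st.py
```

```text
t15.85 Mt [ 0.3542  0.0929 -0.1898] Ft [ 0.4238 -1.8368 -7.7971] w0.328 g58.4 dTCP [ 0.0002 -0.0004  0.0009] q4-6 [ 0.8757  0.1941 -1.7559]
```

Call:
servo_tool([
  {"dx": 0, "dy": 0, "dz": 0, "wx": 0, "wy": 0, "wz": 0.05, "hand": 0.02},
  {"dx": 0, "dy": 0, "dz": 0, "wx": 0, "wy": 0, "wz": 0.1, "hand": 0.02},
])

```text
time: 16.05
eef_pos: [0.46, -0.0172, 0.1344]
tool_rot: [0.448, 0.856, 0.138, 0.219]
contact_force: [-4.5, -1.0, 6.4]
width: 0.323
grip_force: 58.4
```

```bash
python3 st.py
```

```text
t16.05 Mt [ 0.4396  0.1658 -0.1659] Ft [-0.1439 -0.9702 -7.7936] w0.323 g58.4 dTCP [ 0.0002 -0.0004  0.0009] q4-6 [ 0.8757  0.1941 -1.6563]
```

Call:
servo_tool([
  {"dx": 0, "dy": 0, "dz": 0, "wx": 0, "wy": 0, "wz": 0.05, "hand": 0.02},
  {"dx": 0, "dy": 0, "dz": 0, "wx": 0, "wy": 0, "wz": 0.1, "hand": 0.02},
])

```text
time: 16.25
eef_pos: [0.46, -0.0172, 0.1344]
tool_rot: [0.49, 0.832, 0.149, 0.212]
contact_force: [-4.4, -1.9, 6.3]
width: 0.325
grip_force: 58.4
```

```bash
python3 st.py
```

```text
t16.25 Mt [ 0.4456  0.1331 -0.1976] Ft [-1.0883 -1.4114 -7.7224] w0.325 g58.4 dTCP [ 0.0001 -0.0004  0.0009] q4-6 [ 0.8757  0.1941 -1.5563]
```

Call:
servo_tool([
  {"dx": 0, "dy": 0, "dz": 0, "wx": 0, "wy": 0, "wz": 0.05, "hand": 0.02},
  {"dx": 0, "dy": 0, "dz": 0, "wx": 0, "wy": 0, "wz": 0.1, "hand": 0.02},
])

```text
time: 16.45
eef_pos: [0.46, -0.0172, 0.1344]
tool_rot: [0.531, 0.807, 0.159, 0.205]
contact_force: [-5.1, -1.4, 7.3]
width: 0.324
grip_force: 58.4
```

```bash
python3 st.py
```

```text
t16.45 Mt [ 0.4861  0.1164 -0.1246] Ft [-0.6775 -1.0933 -8.9371] w0.324 g58.4 dTCP [ 0.0001 -0.0004  0.0009] q4-6 [ 0.8757  0.1941 -1.4563]
```

Call:
servo_tool([
  {"dx": 0, "dy": 0, "dz": 0, "wx": 0, "wy": 0, "wz": 0.05, "hand": 0.02},
  {"dx": 0, "dy": 0, "dz": 0, "wx": 0, "wy": 0, "wz": 0.1, "hand": 0.02},
])

```text
time: 16.65
eef_pos: [0.46, -0.0172, 0.1344]
tool_rot: [0.571, 0.779, 0.169, 0.196]
contact_force: [-4.1, -0.4, 5.9]
width: 0.324
grip_force: 58.4
```

```bash
python3 st.py
```

```text
t16.65 Mt [ 0.4571  0.0647 -0.1624] Ft [ 0.0679 -0.6172 -7.1707] w0.324 g58.4 dTCP [ 0.0001 -0.0004  0.0009] q4-6 [ 0.8756  0.1941 -1.3563]
```

Call:
servo_tool([
  {"dx": 0, "dy": 0, "dz": 0, "wx": 0, "wy": 0, "wz": 0.05, "hand": 0.02},
  {"dx": 0, "dy": 0, "dz": 0, "wx": 0, "wy": 0, "wz": 0.1, "hand": 0.02},
])

```text
time: 16.85
eef_pos: [0.46, -0.0172, 0.1344]
tool_rot: [0.609, 0.75, 0.179, 0.188]
contact_force: [-5.5, -0.9, 5.8]
width: 0.324
grip_force: 58.5
```

```bash
python3 st.py
```

```text
t16.85 Mt [ 0.4418 -0.0368 -0.1942] Ft [-0.179  -1.9336 -7.799 ] w0.324 g58.5 dTCP [ 0.     -0.0004  0.0009] q4-6 [ 0.8756  0.1941 -1.2563]
```

Call:
servo_tool([
  {"dx": 0, "dy": 0, "dz": 0, "wx": 0, "wy": 0, "wz": 0.05, "hand": 0.02},
  {"dx": 0, "dy": 0, "dz": 0, "wx": 0, "wy": 0, "wz": 0.1, "hand": 0.02},
])

```text
time: 17.05
eef_pos: [0.46, -0.0172, 0.1344]
tool_rot: [0.646, 0.718, 0.188, 0.179]
contact_force: [-5.6, -1.8, 6.4]
width: 0.33
grip_force: 58.5
```

```bash
python3 st.py
```

```text
t17.05 Mt [ 0.4607 -0.0668 -0.2995] Ft [-1.3512 -1.8331 -8.4336] w0.330 g58.5 dTCP [-0.     -0.0004  0.0009] q4-6 [ 0.8756  0.1941 -1.1564]
```

Call:
servo_tool([
  {"dx": 0, "dy": 0, "dz": 0, "wx": 0, "wy": 0, "wz": 0.05, "hand": 0.02},
  {"dx": 0, "dy": 0, "dz": 0, "wx": 0, "wy": 0, "wz": 0.1, "hand": 0.02},
])

```text
time: 17.25
eef_pos: [0.46, -0.0172, 0.1344]
tool_rot: [0.681, 0.685, 0.196, 0.169]
contact_force: [-5.5, -0.7, 6.0]
width: 0.325
grip_force: 58.5
```

```bash
python3 st.py
```

```text
t17.25 Mt [ 0.4368 -0.1451 -0.3437] Ft [-0.4013 -1.7884 -7.9549] w0.325 g58.5 dTCP [-0.0001 -0.0004  0.0009] q4-6 [ 0.8755  0.1941 -1.0565]
```

Call:
servo_tool([
  {"dx": 0, "dy": 0, "dz": 0, "wx": 0, "wy": 0, "wz": 0.05, "hand": 0.02},
  {"dx": 0, "dy": 0, "dz": 0, "wx": 0, "wy": 0, "wz": 0.1, "hand": 0.02},
])

```text
time: 17.45
eef_pos: [0.46, -0.0172, 0.1344]
tool_rot: [0.714, 0.65, 0.205, 0.159]
contact_force: [-5.0, -0.7, 5.8]
width: 0.322
grip_force: 58.5
```

```bash
python3 st.py
```

```text
t17.45 Mt [ 0.4701 -0.1724 -0.3523] Ft [-0.6059 -1.4319 -7.5461] w0.322 g58.5 dTCP [-0.0001 -0.0003  0.0009] q4-6 [ 0.8754  0.1941 -0.9565]
```

Call:
servo_tool([
  {"dx": 0, "dy": 0, "dz": 0, "wx": 0, "wy": 0, "wz": 0.05, "hand": 0.02},
  {"dx": 0, "dy": 0, "dz": 0, "wx": 0, "wy": 0, "wz": 0.1, "hand": 0.02},
])

```text
time: 17.65
eef_pos: [0.46, -0.0172, 0.1344]
tool_rot: [0.746, 0.614, 0.212, 0.148]
contact_force: [-5.0, -1.9, 5.7]
width: 0.322
grip_force: 58.4
```

```bash
python3 st.py
```

```text
t17.65 Mt [ 0.4679 -0.2268 -0.2877] Ft [-1.8829 -1.1077 -7.5307] w0.322 g58.4 dTCP [-0.0002 -0.0003  0.0009] q4-6 [ 0.8754  0.1941 -0.8566]
```

Call:
servo_tool([
  {"dx": 0, "dy": 0, "dz": 0, "wx": 0, "wy": 0, "wz": 0.05, "hand": 0.02},
  {"dx": 0, "dy": 0, "dz": 0, "wx": 0, "wy": 0, "wz": 0.1, "hand": 0.02},
])

```text
time: 17.85
eef_pos: [0.46, -0.0172, 0.1344]
tool_rot: [0.776, 0.576, 0.219, 0.138]
contact_force: [-5.6, -0.5, 6.5]
width: 0.325
grip_force: 58.5
```

```bash
python3 st.py
```

```text
t17.85 Mt [ 0.425  -0.2132 -0.0783] Ft [-0.6638 -1.483  -8.4744] w0.325 g58.5 dTCP [-0.0001 -0.0003  0.0009] q4-6 [ 0.8757  0.1941 -0.7562]
```

Call:
servo_tool([
  {"dx": 0, "dy": 0, "dz": 0, "wx": 0, "wy": 0, "wz": 0.05, "hand": 0.02},
  {"dx": 0, "dy": 0, "dz": 0, "wx": 0, "wy": 0, "wz": 0.1, "hand": 0.02},
])

```text
time: 18.05
eef_pos: [0.4599, -0.0172, 0.1343]
tool_rot: [0.803, 0.536, 0.226, 0.126]
contact_force: [-5.5, -1.3, 6.2]
width: 0.324
grip_force: 58.6
```

```bash
python3 st.py
```

```text
t18.05 Mt [ 0.4221 -0.229  -0.2641] Ft [-1.5596 -1.1235 -8.2031] w0.324 g58.6 dTCP [-0.0002 -0.0002  0.0009] q4-6 [ 0.8756  0.1942 -0.6564]
```

Call:
servo_tool([
  {"dx": 0, "dy": 0, "dz": 0, "wx": 0, "wy": 0, "wz": 0.05, "hand": 0.02},
  {"dx": 0, "dy": 0, "dz": 0, "wx": 0, "wy": 0, "wz": 0.1, "hand": 0.02},
])

```text
time: 18.25
eef_pos: [0.46, -0.0172, 0.1344]
tool_rot: [0.829, 0.496, 0.232, 0.115]
contact_force: [-5.9, -1.0, 5.5]
width: 0.32
grip_force: 58.6
```

```bash
python3 st.py; python3 g.py k
```

```text
t18.25 Mt [ 0.3502 -0.2304 -0.314 ] Ft [-1.7629 -1.7785 -7.7515] w0.320 g58.6 dTCP [-0.0002 -0.0002  0.0009] q4-6 [ 0.8755  0.1942 -0.5565]
18.4 [ 0.4599 -0.0172  0.1343] [0.8288 0.496  0.232  0.1151] [-0.2221  0.2167  2.2953  0.8757  0.1942 -0.5579]
```

Call:
servo_tool([
  {"dx": 0, "dy": 0, "dz": 0, "wx": 0, "wy": 0, "wz": 0.05, "hand": 0.02},
  {"dx": 0, "dy": 0, "dz": 0, "wx": 0, "wy": 0, "wz": 0.1, "hand": 0.02},
])

```text
time: 18.6
eef_pos: [0.4599, -0.0171, 0.1343]
tool_rot: [0.853, 0.454, 0.237, 0.103]
contact_force: [-5.5, -0.9, 6.9]
width: 0.321
grip_force: 58.5
```

```bash
python3 st.py
```

```text
t18.60 Mt [ 0.3842 -0.3514 -0.3766] Ft [-1.2258 -0.7134 -8.747 ] w0.321 g58.5 dTCP [-0.0003 -0.0002  0.0009] q4-6 [ 0.8754  0.1942 -0.4567]
```

Call:
servo_tool([
  {"dx": 0, "dy": 0, "dz": 0, "wx": 0, "wy": 0, "wz": 0.05, "hand": 0.02},
  {"dx": 0, "dy": 0, "dz": 0, "wx": 0, "wy": 0, "wz": 0.1, "hand": 0.02},
])

```text
time: 18.8
eef_pos: [0.4599, -0.0171, 0.1343]
tool_rot: [0.874, 0.41, 0.242, 0.091]
contact_force: [-4.9, -1.1, 6.5]
width: 0.324
grip_force: 58.5
```

```bash
python3 st.py
```

```text
t18.80 Mt [ 0.299  -0.3308 -0.3563] Ft [-1.2194 -0.3043 -8.1677] w0.324 g58.5 dTCP [-0.0003 -0.0001  0.0009] q4-6 [ 0.8754  0.1942 -0.3566]
```

Call:
servo_tool([
  {"dx": 0, "dy": 0, "dz": 0, "wx": 0, "wy": 0, "wz": 0.05, "hand": 0.02},
])

```text
time: 18.9
eef_pos: [0.46, -0.0171, 0.1343]
tool_rot: [0.884, 0.388, 0.245, 0.085]
contact_force: [-4.7, -0.4, 5.9]
width: 0.325
grip_force: 58.6
```

```bash
python3 st.py
```

```text
t18.90 Mt [ 0.3528 -0.3391 -0.2308] Ft [-0.8794 -0.7174 -7.5047] w0.325 g58.6 dTCP [-0.0003 -0.0001  0.0009] q4-6 [ 0.8755  0.1942 -0.3065]
```

Call:
servo_tool([
  {"dx": 0, "dy": 0, "dz": 0, "wx": 0, "wy": 0, "wz": 0.05, "hand": 0.02},
])

```text
time: 19.0
eef_pos: [0.46, -0.0172, 0.1344]
tool_rot: [0.894, 0.366, 0.247, 0.079]
contact_force: [-5.8, -1.1, 6.3]
width: 0.327
grip_force: 58.6
```

```bash
python3 st.py
```

```text
t19.00 Mt [ 0.295  -0.3047 -0.0484] Ft [-1.8906 -0.7021 -8.3952] w0.327 g58.6 dTCP [-0.0003 -0.0001  0.0009] q4-6 [ 0.8757  0.1942 -0.2563]
```

Call:
servo_tool([
  {"dx": 0, "dy": 0, "dz": 0, "wx": 0, "wy": 0, "wz": 0.05, "hand": 0.02},
])

```text
time: 19.1
eef_pos: [0.4599, -0.0172, 0.1343]
tool_rot: [0.903, 0.343, 0.249, 0.073]
contact_force: [-6.5, -0.7, 5.4]
width: 0.322
grip_force: 58.6
```

```bash
python3 st.py
```

```text
t19.10 Mt [ 0.5407 -0.5544  0.0745] Ft [-2.453  -1.5872 -7.9481] w0.322 g58.6 dTCP [-0.0002 -0.0001  0.0009] q4-6 [ 0.8758  0.1942 -0.2061]
```

Call:
servo_tool([
  {"dx": 0, "dy": 0, "dz": 0, "wx": 0, "wy": 0, "wz": 0.05, "hand": 0.02},
  {"dx": 0, "dy": 0, "dz": 0, "wx": 0, "wy": 0, "wz": 0.1, "hand": 0.02},
])

```text
time: 19.3
eef_pos: [0.4599, -0.0171, 0.1343]
tool_rot: [0.919, 0.298, 0.252, 0.06]
contact_force: [-5.0, -1.1, 6.1]
width: 0.323
grip_force: 58.6
```

```bash
python3 st.py
```

```text
t19.30 Mt [ 0.2262 -0.3992 -0.2699] Ft [-1.5175 -0.05   -7.8652] w0.323 g58.6 dTCP [-0.0003 -0.      0.0009] q4-6 [ 0.8755  0.1943 -0.1064]
```

Call:
servo_tool([
  {"dx": 0, "dy": 0, "dz": 0, "wx": 0, "wy": 0, "wz": 0.05, "hand": 0.02},
  {"dx": 0, "dy": 0, "dz": 0, "wx": 0, "wy": 0, "wz": 0.1, "hand": 0.02},
])

```text
time: 19.5
eef_pos: [0.4599, -0.0171, 0.1343]
tool_rot: [0.932, 0.252, 0.255, 0.048]
contact_force: [-5.2, -0.2, 6.5]
width: 0.322
grip_force: 58.6
```

```bash
python3 st.py
```

```text
t19.50 Mt [ 0.2286 -0.405  -0.3449] Ft [-1.0295 -0.775  -8.2915] w0.322 g58.6 dTCP [-0.0003 -0.      0.0009] q4-6 [ 0.8755  0.1943 -0.0065]
```

Call:
servo_tool([
  {"dx": 0, "dy": 0, "dz": 0, "wx": 0, "wy": 0, "wz": 0.05, "hand": 0.02},
  {"dx": 0, "dy": 0, "dz": 0, "wx": 0, "wy": 0, "wz": 0.1, "hand": 0.02},
])

```text
time: 19.7
eef_pos: [0.4599, -0.0171, 0.1343]
tool_rot: [0.944, 0.205, 0.257, 0.035]
contact_force: [-5.8, -0.2, 6.5]
width: 0.329
grip_force: 58.5
```

```bash
python3 st.py
```

```text
t19.70 Mt [ 0.1987 -0.4465 -0.3447] Ft [-1.5854 -0.8227 -8.4831] w0.329 g58.5 dTCP [-0.0003  0.      0.0009] q4-6 [0.8755 0.1943 0.0934]
```

Call:
servo_tool([
  {"dx": 0, "dy": 0, "dz": 0, "wx": 0, "wy": 0, "wz": 0.05, "hand": 0.02},
])

```text
time: 19.8
eef_pos: [0.4599, -0.0171, 0.1343]
tool_rot: [0.949, 0.181, 0.257, 0.028]
contact_force: [-5.4, 0.6, 6.2]
width: 0.325
grip_force: 58.5
```

```bash
python3 st.py
```

```text
t19.80 Mt [ 0.1703 -0.385  -0.4023] Ft [-1.1572 -1.4203 -8.0599] w0.325 g58.5 dTCP [-0.0003  0.0001  0.0009] q4-6 [0.8754 0.1943 0.1434]
```

Call:
servo_tool([
  {"dx": 0, "dy": 0, "dz": 0, "wx": 0, "wy": 0, "wz": 0.05, "hand": 0.02},
])

```text
time: 19.9
eef_pos: [0.4599, -0.0171, 0.1343]
tool_rot: [0.953, 0.158, 0.258, 0.022]
contact_force: [-5.7, -0.3, 6.4]
width: 0.324
grip_force: 58.5
```

```bash
python3 st.py
```

```text
t19.90 Mt [ 0.1584 -0.4491 -0.2549] Ft [-1.645  -0.5365 -8.4332] w0.324 g58.5 dTCP [-0.0003  0.0001  0.0009] q4-6 [0.8755 0.1944 0.1935]
```

Call:
servo_tool([
  {"dx": 0, "dy": 0, "dz": 0, "wx": 0, "wy": 0, "wz": 0.05, "hand": 0.02},
])

```text
time: 20.0
eef_pos: [0.46, -0.0171, 0.1344]
tool_rot: [0.957, 0.133, 0.259, 0.015]
contact_force: [-5.2, -0.3, 5.1]
width: 0.328
grip_force: 58.6
```

```bash
python3 st.py
```

```text
t20.00 Mt [ 0.1833 -0.3738 -0.1283] Ft [-1.8979 -0.5174 -6.9792] w0.328 g58.6 dTCP [-0.0004  0.0001  0.0009] q4-6 [0.8756 0.1943 0.2437]
```

Call:
servo_tool([
  {"dx": 0, "dy": 0, "dz": 0, "wx": 0, "wy": 0, "wz": 0.05, "hand": 0.02},
])

```text
time: 20.1
eef_pos: [0.4599, -0.0171, 0.1344]
tool_rot: [0.96, 0.109, 0.259, 0.009]
contact_force: [-4.7, -0.0, 6.9]
width: 0.324
grip_force: 58.6
```

```bash
python3 st.py;python3 g.py l
```

```text
t20.10 Mt [ 0.1001 -0.3384 -0.0839] Ft [-0.6105 -0.4446 -8.2991] w0.324 g58.6 dTCP [-0.0003  0.0001  0.0009] q4-6 [0.8758 0.1944 0.2938]
20.25 [ 0.4599 -0.0171  0.1343] [0.9596 0.11   0.2588 0.0091] [-0.2221  0.2167  2.2953  0.876   0.1944  0.2924]
```

```bash
python3 st.py
python3 - <<'E'
from m import *
for k in "kl":
    d=pickle.load(open(k+".pkl","rb"));w=d["wrist"];h=cv2.cvtColor(w["frame"],cv2.COLOR_BGR2HSV)
    c0=proj(w,O+.083*n);m=cv2.inRange(h,(0,110,70),(7,255,255))|cv2.inRange(h,(173,110,70),(179,255,255))
    p=np.argwhere(m)[:,::-1];p=p[np.linalg.norm(p-c0,axis=1)<45]
    print(k,c0,len(p),p.mean(0) if len(p) else "")
    for q in ([p.mean(0)] if len(p)>2 else []):
        C,dr=ray(w,q);# intersect thimble top plane z~.08
        for z in(.083,.076):
            t=((O+z*n-C)@n)/(dr@n);X=C+t*dr-O;print(z,"head xy",X@u,X@y,"ang",np.degrees(np.arctan2(X@y,X@u)))
E
```

```text
t20.25 Mt [ 0.0946 -0.3982  0.0686] Ft [-0.9796  0.4058 -8.2644] w0.328 g58.6 dTCP [-0.0003  0.0001  0.0009] q4-6 [0.876  0.1944 0.2924]
k [280.7385 259.1595] 0 
l [281.5814 258.7928] 0
```

Call:
servo_tool([
  {"dx": 0, "dy": 0, "dz": 0, "wx": 0, "wy": 0, "wz": 0.05, "hand": 0.02},
])

```text
time: 20.35
eef_pos: [0.4599, -0.0171, 0.1343]
tool_rot: [0.962, 0.086, 0.259, 0.003]
contact_force: [-4.9, -0.6, 6.1]
width: 0.322
grip_force: 58.6
```

```bash
python3 st.py
```

```text
t20.35 Mt [ 0.1541 -0.3833 -0.2896] Ft [-1.2048  0.1008 -7.7262] w0.322 g58.6 dTCP [-0.0003  0.0002  0.0009] q4-6 [0.8757 0.1944 0.342 ]
```

Call:
servo_tool([
  {"dx": 0, "dy": 0, "dz": 0, "wx": 0, "wy": 0, "wz": 0, "hand": 0.02},
  {"dx": 0, "dy": 0, "dz": 0, "wx": 0, "wy": 0, "wz": 0, "hand": 0.02},
])

```text
time: 20.55
eef_pos: [0.4599, -0.0171, 0.1344]
tool_rot: [0.962, 0.086, 0.259, 0.003]
contact_force: [-5.8, -0.6, 5.9]
width: 0.322
grip_force: 58.6
```

```bash
python3 st.py
```

```text
t20.55 Mt [ 0.1044 -0.3937 -0.051 ] Ft [-2.1219 -0.0233 -8.0139] w0.322 g58.6 dTCP [-0.0003  0.0001  0.0009] q4-6 [0.8759 0.1944 0.3419]
```

The third drop is past and resistance is climbing again, so I let go, retreat along the axis and check the lines.

Call:
servo_tool([
  {"dx": 0, "dy": 0, "dz": 0, "wx": 0, "wy": 0, "wz": 0, "hand": 0.035},
  {"dx": 0, "dy": 0, "dz": 0, "wx": 0, "wy": 0, "wz": 0, "hand": 0.05},
  {"dx": 0, "dy": 0, "dz": 0, "wx": 0, "wy": 0, "wz": 0, "hand": 0.06},
  {"dx": 0, "dy": 0, "dz": 0, "wx": 0, "wy": 0, "wz": 0, "hand": 0.06},
  {"dx": 0, "dy": 0, "dz": -0.01, "wx": 0, "wy": 0, "wz": 0, "hand": 0.06},
  {"dx": 0, "dy": 0, "dz": -0.025, "wx": 0, "wy": 0, "wz": 0, "hand": 0.06},
  {"dx": 0, "dy": 0, "dz": -0.04, "wx": 0, "wy": 0, "wz": 0, "hand": 0.06},
  {"dx": 0, "dy": 0, "dz": -0.055, "wx": 0, "wy": 0, "wz": 0, "hand": 0.06},
  {"dx": 0, "dy": 0, "dz": -0.07, "wx": 0, "wy": 0, "wz": 0, "hand": 0.06},
  {"dx": 0, "dy": 0, "dz": -0.085, "wx": 0, "wy": 0, "wz": 0, "hand": 0.06},
  {"dx": 0, "dy": 0, "dz": -0.1, "wx": 0, "wy": 0, "wz": 0, "hand": 0.06},
  {"dx": 0, "dy": 0, "dz": -0.1, "wx": 0, "wy": 0, "wz": 0, "hand": 0.06},
])

```text
time: 21.75
eef_pos: [0.4104, -0.0213, 0.222]
tool_rot: [0.962, 0.086, 0.26, 0.003]
contact_force: [0.9, -0.2, -0.7]
width: 0.706
grip_force: 0.0
```

```bash
python3 g.py p
python3 - <<'E'
from m import *
d=ascii("p",(245,170,320,262),1)
w=d["wrist"]
for nm,a in [("top",(0,0,.123)),("thim top",(0,0,.083)),("flexhome",(.0495,.0272,.003))]: print(nm,proj(w,O+a[0]*u+a[1]*y+a[2]*n))
h=cv2.cvtColor(w["frame"],cv2.COLOR_BGR2HSV);m=cv2.inRange(h,(8,140,90),(20,255,255));p=np.argwhere(m)[:,::-1];print("orange",len(p),p[np.linalg.norm(p-[260,180],axis=1)<80].mean(0))
E
```

```text
21.9 [ 0.4104 -0.0211  0.2202] [0.9621 0.0862 0.2587 0.0027] [-0.2745 -0.0814  2.3156  0.414   0.4445  0.784 ]
170 b+WWWWWWWWWWWWWWWWWWWWWWWWWWWWWWWWWWWW+++WWWWWWWW+++WWWWWWWWWWWWWWWWWWWWWWW
172 b+WWWWWWWWWWWWWWWWWWWWWWWWWWWWWWWWWWWW+++WW+WWWWWWWWWWWWWWWWWWWWWWWWWWWWWWW
174 bb+WWWWWWWWWWWWWWWWWWWWWWWWWWWWWWWWWWWWWWWWWWWWWWWWWWWWWWWWWWWWWWWWWWWWWWWW
176 bbbbbbbbbb+++++++WWWWWWWWWWWWWWWWWWWWW++++++++WWWWWWWWWWWWWWWWWWWWWWWWWWW++
178 bbbbbbbbbbbbbbbbbbbbbbbbbbbbb++++++++++++++W+++WW++++WWWWWWWWWWWWWWWWWWW+bb
180 bbbbbbbbbbbbbbbbbbbbbbbbbbbbbbbbbbbbbbbbbbbbbbbbbbbbbb++++WW++WW++WWWWW++bb
182 bbbbbbbbbbbbbbbbbbbbbbbbbbbbbbbbbbbbbbbbbbbbbbbbbbbbbbbbbbbbbbbbbbbbbbbbbbb
184 bbbbbbbbbbbbbbbbbbbbbbbbbbbbb++W+WWWW+WWW++bbbbbbbbbbbbbbbbbbbbbbbbbbbbbbbb
186 bbbbbbbbbbbbbbbbbbbbbbbbb+WW+WWWWWWWWWWWWWWWW++bbbbbbbbbbbbbbbbbbbbbbbbbbbb
188 bbbbbbbbbbbbbbbbbbbbbb+W+WWWWWWWWWWWWWWWWWWWWWWWW+bbbbbbbbbbbbbbbbbbbbbbbbb
190 bbbbbbbbbbbbbbbbbbbb+++WWWWWWWWWWWWWWWWWWWWWWWWWWW+bbbbbbbbbbbbbbbbbbbbbbbb
192 bbbbbbbbbbbbbbbbbb+++WWWWWWWWWWWWWWWWWWWWWWWWWWWWWW++bbbbbbbbbbbbbbbbbbbbbb
194 bbbbbbbbbbbbbbbbbbWWWWWWW
[... 2104 characters left out ...]
..........................
248 ...........................................................................
250 ...........................................................................
252 ...........................................................................
254 ...........................................................................
256 ...........................................................................
258 ...........................................................................
260 ...........................................................................
top [281.0808 223.1183]
thim top [280.9604 207.8813]
flexhome [260.6827 141.8035]
orange 1219 [258.1205 141.2169]
```

Run:
```python
from m import *
w=pickle.load(open("p.pkl","rb"))["wrist"];I=w["frame"].astype(int)
for yy in range(206,224,2): print(yy,[tuple(I[yy,x][::-1]) for x in range(297,303)])
r=I[...,2]-np.maximum(I[...,0],I[...,1]);m=(r[180:236,250:312]>35);p=np.argwhere(m)[:,::-1]+[250,180];print(len(p),p.mean(0) if len(p) else "")
def ang(w,q,z):
    C,dr=ray(w,q);t=((O+z*n-C)@n)/(dr@n);X=C+t*dr-O;return np.degrees(np.arctan2(X@y,X@u)),np.hypot(X@u,X@y)
if len(p):
  for z in(.083,.078): print("red",ang(w,p.mean(0),z))
for z in(.121,.125): print("white tip",ang(w,(275.5,238),z),"mid",ang(w,(277,232),z))
wi=pickle.load(open("i.pkl","rb"))["wrist"];print("start red",ang(wi,(295,196),.081),"white",ang(wi,(292,213),.123))
```

```text
206 [(np.int64(119), np.int64(121), np.int64(118)), (np.int64(185), np.int64(188), np.int64(183)), (np.int64(213), np.int64(216), np.int64(210)), (np.int64(219), np.int64(222), np.int64(218)), (np.int64(192), np.int64(201), np.int64(208)), (np.int64(115), np.int64(146), np.int64(196))]
208 [(np.int64(125), np.int64(128), np.int64(124)), (np.int64(224), np.int64(227), np.int64(223)), (np.int64(247), np.int64(248), np.int64(245)), (np.int64(245), np.int64(247), np.int64(245)), (np.int64(213), np.int64(223), np.int64(229)), (np.int64(122), np.int64(153), np.int64(204))]
210 [(np.int64(83), np.int64(85), np.int64(82)), (np.int64(178), np.int64(182), np.int64(176)), (np.int64(240), np.int64(242), np.int64(238)), (np.int64(238), np.int64(241), np.int64(240)), (np.int64(167), np.int64(187), np.int64(213)), (np.int64(81), np.int64(129), np.int64(194))]
212 [(np.int64(47), np.int64(49), np.int64(48)), (np.int64(142), np.int64(145), np.int64(139)), (np.int64(230), np.int64(231), np.int64(227)), (np.int64(224), np.int64(227), np.int64(228)), (np.int64(138), np.int64(161), np.int64(203)), (np.in
[... 1332 characters left out ...]
.int64(165), np.int64(160), np.int64(153)), (np.int64(165), np.int64(159), np.int64(162))]
6 [299.1667 214.8333]
red (np.float64(-106.10645467128676), np.float64(0.017599867921648707))
red (np.float64(-110.42349956062658), np.float64(0.018579136272675312))
white tip (np.float64(167.24325516518363), np.float64(0.013727182904319917)) mid (np.float64(164.20841182742302), np.float64(0.008612567003109644))
white tip (np.float64(165.0610930661854), np.float64(0.01212303865211871)) mid (np.float64(159.93353914711375), np.float64(0.00714344621459194))
start red (np.float64(-47.74810343502979), np.float64(0.016393629611873822)) white (np.float64(-42.874159544263954), np.float64(0.011531223274460175))
```

Red line at about -108° and white at about 166°, so the white is about 86–90° clockwise of the red. That is three clicks. The flex is still at its home position and the arm is clear.

```bash
python3 -c "
from rig import robot
print(robot.job_done())"
```

```text
the job is handed in; nothing more can be done
None
```

The pack slid home under the foot with its flex end away from the gauge, the knob was turned clockwise through three clicks and released, and the job was handed in at about 22 s (no verdict came back).

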